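Change over the bottle heater and stand up the jammed bottles

ROBOT

A 6-joint arm with a two-finger parallel gripper is mounted at the origin on the work surface. World frame = base frame: x ahead of the robot, y to its left, z up, the work surface at z = 0. Lengths are in m, angles in rad, forces in N, time in s.
With the tool pointing down it reaches from about 0.3 to 0.875 m from the base axis. Payload 6.4 kg.
Tool frame: the origin (TCP) lies where the fingers leave the gripper's body, on its centre line; the fingertips stand 73 mm ahead of it and the grasp point (between the pads) lies 54 mm ahead of it (ctrl.pinch_z is the distance from the TCP to the grasp point, in m); z points along the fingers, y is the direction in which the jaws open and shut (so a half turn about z gives the same grasp; the last joint's range is limited). The gripper opens to 85 mm and grips with 20 to 120 N. Pads are 22 mm wide; open, the fingers measure 114 mm over their backs; the gripper's body (76 mm by 85 mm) begins 54 mm behind the grasp point. The pads swing forward as they close: fully open they stand 13 mm farther back than shut.
Start: joints at [1.115, 0.181, 1.607, -0, 1.354, -0.206], TCP at [0.142, 0.557, 0.304] pointing down, gripper open.
Joint ranges: [-2.99, 2.99], [-0.89, 2.07], [0.3, 2.58], [-1.14, 4.28], [0, 2.63], [-3.12, 3.12]. Speed limits (rad/s): [2.57, 2.57, 3.01, 3.14, 3.14, 3.14].

INTERFACE

Orientations are given as a unit quaternion [w, x, y, z].
In Python, from bench import ctrl, camera, camera_model gives the robot as it stands.
- The arm moves only by the tool arm_command, never from a script. Its argument "series" is a list of rows, each a list of 7 numbers: the shift along the tool's x, y, z in m, then the turn, a rotation vector about the tool's x, y, z in degrees, then the finger opening in m, from 0 to 0.0854. In form: [[tx, ty, tz, rx, ry, rz, gripper], ...]. A call has exactly 5 rows; each row is the pose to reach, as a shift and turn from the pose commanded when the call began, along the tool's axes at that moment; what a row does not reach only later rows make up. A row lasts 1/10 s, in which the tool goes at most 50 mm and 8.59 degrees, less where a joint would pass 70% of its speed; a pose out of reach is approached as far as the arm can. A call with a gripper value outside its range is refused whole. The fingers move at their own pace and stop on an object; the grip force is fixed at half the most. Time passes only in rows, so rows that repeat a pose let the fingers close, or fill a call up. It gives the time, the measured TCP pose, the force and the opening at its end, in the units of the state.
- ctrl.get_obs(): the state, without advancing time (a new reading comes with each control period).
- camera(name): name is "scene" or "top" or "wrist"; returns (picture, depth): 384x512x3 uint8, red, green, blue; 384x512 float32, m along the optical axis (not along the pixel's ray), 0 where there is no reading.
- camera_model(name): a dict with "K" (3x3 intrinsics, pixels), "position" and "attitude" of the camera in the world. Camera axes: x right, y down, z forward; pixel columns grow to the right and rows downward; lengths in m; the calibration is good to about 2 mm. A picture is of the moment at which its call begins: read the wrist's pose just before it. camera_model takes no time and is no camera call; for the wrist camera it gives the pose at the moment of the call.
- ctrl.hand_in(): hands the job in, once; it reports no verdict.
The state is a dict: "time_s": time; "q": joint angles; "dq": joint speeds; "joint_efforts": joint torques, N m; "eef_pos": TCP position; "eef_rot": TCP orientation; "wrist_force": force on the tool from outside, world axes, zero at the start; "torque": the same for the moment, N m; "opening": opening from 0.0 (shut) to 1.0 (fully open).
Only numpy, scipy, OpenCV 4.12 (cv2) and the standard library are available. Lean on these libraries where they do the work, as an engineer would, in place of code of your own. Each camera call takes 0.05 s, during which the arm holds its last target. There are 200 camera calls.

TASK

Change the batch at the bottle heater: press its lift lever fully down so that the finished bottles rise out of their wells, stand each of them upright on the cork mat to cool, and bring the lever back up. Also free the fresh bottles that lie jammed in the corners of the grey delivery bin and stand them upright, caps up, on the steel tray, ready for the next run. Leave everything else on the bench where it is.

Things in the scene. Friction and masses are not known exactly. Their poses are not given: they have to be found in the camera images.
- fresh1_mid (a point): Fresh bottle: amber, body 42 mm across and 53 mm high, white cap 33 mm across, 78 mm high in all, 85 g. This point: on the axis, half-way up; z runs from foot to cap. Starts lying on the bin floor in the bin's +x, +y corner, side tight against the long wall, foot against the +x end wall, cap towards -x: no finger fits behind it. Rolls, with some resistance, under a fingertip drawn over its top. One fresh bottle may be absent.
- fresh2_mid (a point): Fresh bottle: amber, body 42 mm across and 53 mm high, white cap 33 mm across, 78 mm high in all, 85 g. This point: on the axis, half-way up; z runs from foot to cap. Starts lying on the bin floor in the bin's +x, -y corner, side tight against the long wall, foot against the +x end wall, cap towards -x: no finger fits behind it. Rolls, with some resistance, under a fingertip drawn over its top. One fresh bottle may be absent.
- done1_mid (a point): Finished bottle: amber, body 42 mm across and 53 mm high, white cap 33 mm across, 78 mm high in all, 85 g. This point: on the axis, half-way up; z runs from foot to cap. Starts standing in the heater well at y = -56 mm of point block_top, on the lift bar, cap 2.5 mm below the block's top; with the lever fully down it stands 32 mm proud. One finished bottle may be absent.
- done2_mid (a point): Finished bottle: amber, body 42 mm across and 53 mm high, white cap 33 mm across, 78 mm high in all, 85 g. This point: on the axis, half-way up; z runs from foot to cap. Starts standing in the heater well at y = 0 mm of point block_top, on the lift bar, cap 2.5 mm below the block's top; with the lever fully down it stands 32 mm proud. One finished bottle may be absent.
- done3_mid (a point): Finished bottle: amber, body 42 mm across and 53 mm high, white cap 33 mm across, 78 mm high in all, 85 g. This point: on the axis, half-way up; z runs from foot to cap. Starts standing in the heater well at y = 56 mm of point block_top, on the lift bar, cap 2.5 mm below the block's top; with the lever fully down it stands 32 mm proud. One finished bottle may be absent.
- bin_floor (a point): Delivery bin: open grey plastic bin, fixed, 230 mm (x) by 190 mm (y) by 40 mm high outside, walls 4 mm, so 222 by 182 mm and 36 mm deep inside. This point is the centre of its inner floor (4 mm above the bench); x points along its long side, towards the end wall in whose corners the bottles are jammed (roughly to the robot's right), y across it (roughly away from the robot), z up.
- block_top (a point): Bottle heater, white, fixed. This point: centre of the top face of its aluminium block, 108 mm above the bench; x to the heater's back, y along the row of wells, z up. Wells 45 mm across at y = -56, 0, 56 mm (x = 0), 80 mm deep to the lift bar. Casing top 4 mm lower than the block; it reaches 100 mm to the front (-x), 85 mm to the back, 105 mm to either side.
- lever_knob (a point): Lift lever's knob: upright black cylinder 24 mm in diameter and 28 mm high on the end of a steel arm in front (-x) of the heater; this point is its centre. At rest it stands 84 mm above the bench and 175 mm in front of block_top.
- lever_hinge (a point): Lift lever's horizontal hinge, inside the heater's front, 40 mm above the bench; the knob moves in an arc about this point, in the heater's x-z plane. Its axes are those of the lever (y along the hinge).
- lift_lever (a joint): Lift lever, rad: 0 = up at rest (lift bar down), 0.415 = pressed fully down, the knob about 37 mm lower and the lift bar under all three wells 35 mm higher. Takes about 4 to 9 N at the knob, down or up, and stays wherever it is left.
- tray_floor (a point): Sample tray: flat stainless steel tray, fixed, 130 mm (x) by 190 mm (y), with a rim 6 mm high and 3 mm thick. This point is the centre of its floor, 3 mm above the bench; its axes are those of the tray, z up. Tray and mat may stand in each other's place.
- mat_top (a point): Cork mat, fixed, 130 mm (x) by 190 mm (y), 6 mm thick. This point is the centre of its top face; its axes are those of the mat, z up.
- notebook: Ring-bound notebook, 105 by 148 by 15 mm, near the robot. Only in the way: not to be moved. Origin at the centre of its underside.
- marker: Black marker pen, 14 mm thick, 129 mm long, lying. Only in the way: not to be moved. Origin at the centre of its underside.
- septa_tin: Round aluminium tin, 53 mm across, 22 mm high. Only in the way: not to be moved. Origin at the centre of its underside.
- spare_cap: Loose white cap, 27 mm across, 19 mm high, standing in the -x part of the delivery bin. Only in the way: not to be moved. Origin at the centre of its underside.
- crimper: Hand crimping pliers lying flat, 150 by 50 mm, 20 mm high (30 mm at the jaw). Only in the way: not to be moved. Origin at the centre of its underside.
- wash_bottle: White plastic bottle, 60 mm across, 150 mm high. Only in the way: not to be moved. Origin at the centre of its underside.
- beaker: Glass beaker, 68 mm across, 75 mm high. Only in the way: not to be moved. Origin at the centre of its underside.
Mind the look-alikes: they are no part of the job. What is shaped like the part that bears fresh1_mid but purple is not meant.

How it is judged:
By the outcome, as a careful person would: the job done as asked, in the order asked, and still so for the second after the job is handed in, with the robot touching nothing.
Of fresh1, fresh2 only 1 to 2 are there at a start; the rules pass over those that are not, and their reading is None.
Of done1, done2, done3 only 2 to 3 are there at a start; the rules pass over those that are not, and their reading is None.
At some moment in a run one of fresh1, fresh2 may be knocked a few centimetres aside while the robot is not near it.
It also fails if it takes over 210 s, if anything falls off the work surface, if the arm or the gripper's body presses on something with over 40 N, if the wrist force passes 120 N, or if a joint passes its speed limit or range.

## Working session

There is one attempt and no reset: what is moved stays moved. The work goes in short steps, Python scripts to look and compute and a tool call to move; the robot and the scene stay as the last step left them, time stands still between calls to the robot, and variables do not carry over. Pictures are saved under pics/ and viewed, about 12 in all and at most 16, crops included, and the job is handed in when it is done.

Besides the shell and the picture viewer there is one more tool, called as name(argument=value, ...), one argument or row to a line, values as JSON. arm_command: Moves the arm, as the interface text tells. Its arguments: {"type":"object","properties":{"series":{"type":"array","items":{"type":"array","items":{"type":"number"}}}},"required":["series"]}

```bash
mkdir -p pics; ls; python3 - <<'E'
from bench import ctrl,camera,camera_model
import cv2,numpy as np
print(ctrl.get_obs()); print(ctrl.pinch_z)
for n in("scene","top"):
    p,d=camera(n); cv2.imwrite(f"pics/{n}0.png",p[...,::-1]); np.save(f"pics/{n}0.npy",d); np.save(f"pics/{n}0rgb.npy",p)
    print(n,camera_model(n))
print(camera_model("wrist"))
E
```

```text
pics
{'time_s': 0.0, 'q': array([ 1.11469909e+00,  1.81573448e-01,  1.60799380e+00, -2.65290818e-05,
        1.35383022e+00, -2.06304676e-01]), 'dq': array([ 0.00133515,  0.00030471, -0.00071922,  0.0004606 , -0.00027901,
        0.00030692]), 'joint_efforts': array([-1.05847426e-03, -4.44861817e+01, -3.51343453e+01, -3.58713123e-04,
        9.04912275e-03, -4.18276375e-05]), 'eef_pos': array([0.14193991, 0.55676126, 0.3029727 ]), 'eef_rot': array([-2.81197580e-04,  1.24568929e-01,  9.92210546e-01, -8.57577542e-04]), 'wrist_force': array([0.43817234, 1.00555494, 0.53770171]), 'torque': array([ 0.03030587, -0.02799591,  0.01977037]), 'opening': 1.0011854041889827}
0.0539
scene {'K': array([[381.12743052,   0.        , 263.04025666],
       [  0.        , 381.12743052, 196.28772142],
       [  0.        ,   0.        ,   1.        ]]), 'position': array([ 0.98963245, -0.74319296,  1.02962377]), 'attitude': array([-0.35976389,  0.89888205,  0.23141579, -0.09501443])}
top {'K': array([[392.28343352,   0.        , 260.97477961],
       [  0.        , 392.28343352, 191.07465863],
       [  0.        ,   0.        ,   1.        ]]), 'position': array([0.41048932, 0.05053883, 1.27612225]), 'attitude': array([-0.04009745,  0.71606624, -0.69473694,  0.05460704])}
{'K': array([[312.85314837,   0.        , 257.34911161],
       [  0.        , 312.85314837, 192.33124314],
       [  0.        ,   0.        ,   1.        ]]), 'position': array([0.0799784 , 0.57292496, 0.3718912 ]), 'attitude': array([0.10299007, 0.78317587, 0.60810105, 0.07900454])}
```

View pics/top0.png

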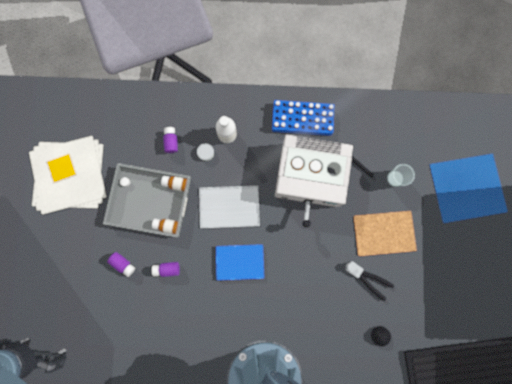

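View pics/scene0.png

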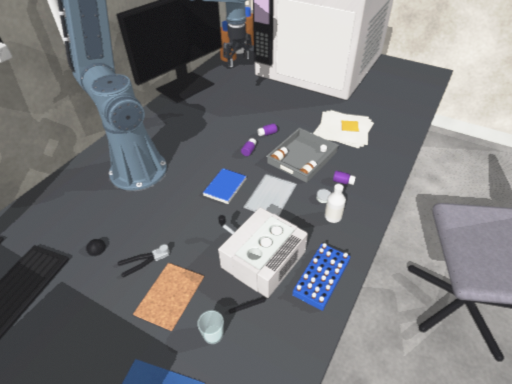

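```bash
cat > h.py <<'E'
import numpy as np,cv2
from scipy.spatial.transform import Rotation as R
from bench import ctrl,camera,camera_model
def rot(q): return R.from_quat([q[1],q[2],q[3],q[0]])
def cast(m,uv,z):
    uv=np.atleast_2d(uv).astype(float); K=m["K"]
    r=np.c_[(uv[:,0]-K[0,2])/K[0,0],(uv[:,1]-K[1,2])/K[1,1],np.ones(len(uv))]
    r=rot(m["attitude"]).apply(r); p=m["position"]
    return p+r*((z-p[2])/r[:,2])[:,None]
def proj(m,X):
    c=rot(m["attitude"]).inv().apply(np.atleast_2d(X)-m["position"]); return (c@m["K"].T)[:,:2]/c[:,2:]
def cloud(m,d):
    v,u=np.mgrid[:d.shape[0],:d.shape[1]]; K=m["K"]
    c=np.stack([(u-K[0,2])/K[0,0]*d,(v-K[1,2])/K[1,1]*d,d],-1)
    return rot(m["attitude"]).apply(c.reshape(-1,3)).reshape(c.shape)+m["position"]
E
python3 - <<'E'
from h import *
m=camera_model("top"); p=np.load("pics/top0rgb.npy"); d=np.load("pics/top0.npy"); W=cloud(m,d)
a=cv2.resize(p[145:250,95:205],None,fx=5,fy=5,interpolation=cv2.INTER_CUBIC)
b=cv2.resize(p[130:260,270:420],None,fx=5,fy=5,interpolation=cv2.INTER_CUBIC)
cv2.imwrite("pics/binc.png",a[...,::-1]);cv2.imwrite("pics/heat.png",b[...,::-1])
hsv=cv2.cvtColor(p,cv2.COLOR_RGB2HSV)
cork=cv2.inRange(hsv,(5,80,80),(25,255,255))
for c in cv2.findContours(cork,0,1)[0]:
    if cv2.contourArea(c)>60:
        r=cv2.minAreaRect(c);pts=cv2.boxPoints(r);print(cv2.contourArea(c),r[0],np.round(cast(m,pts,.006)[:,:2],3).tolist())
for u,v in[(229,207),(150,205),(314,166),(240,262),(300,230),(307,223),(297,163),(315,166),(333,168)]: print(u,v,W[v,u].round(3))
E
```

```text
2308.5 (384.3115234375, 232.92623901367188) [[0.512, -0.273], [0.536, -0.471], [0.404, -0.48], [0.381, -0.285]]
477.5 (60.90000915527344, 167.70001220703125) [[0.659, 0.73], [0.686, 0.66], [0.617, 0.631], [0.591, 0.7]]
229 207 [0.527 0.129 0.003]
150 205 [0.525 0.384 0.005]
314 166 [ 0.651 -0.131  0.103]
240 262 [0.352 0.087 0.014]
300 230 [ 0.459 -0.103  0.002]
307 223 [ 0.477 -0.113  0.098]
297 163 [ 0.658 -0.078  0.106]
315 166 [ 0.651 -0.134  0.103]
333 168 [ 0.659 -0.202  0.042]
```

View pics/heat.png

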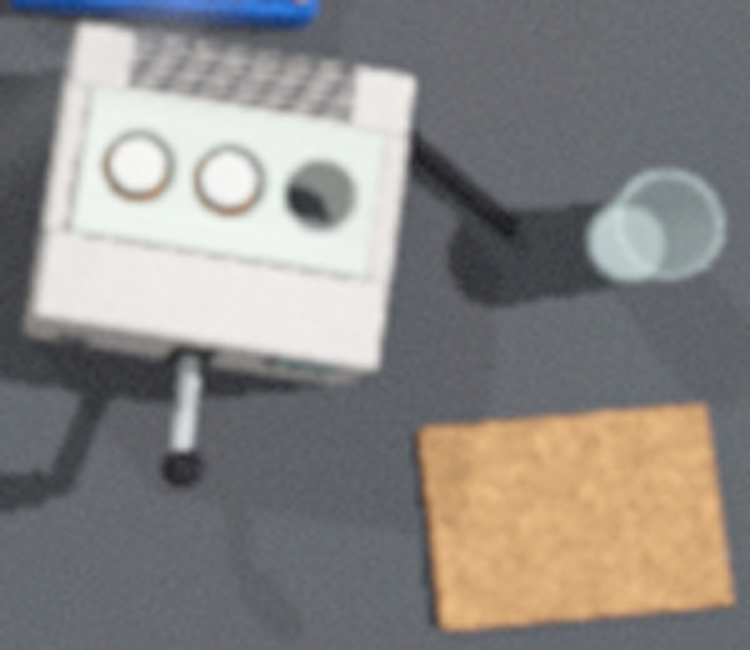

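View pics/binc.png

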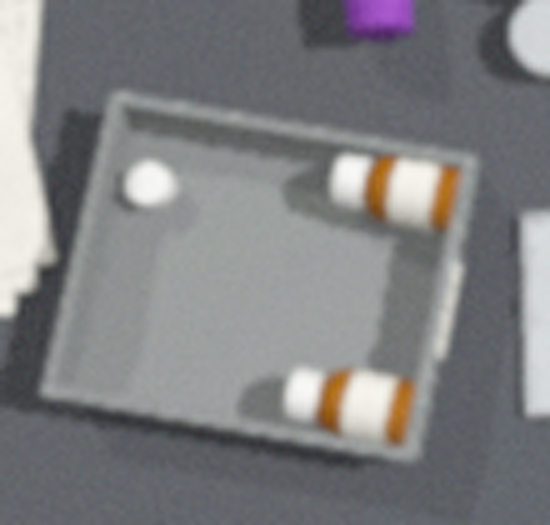

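```bash
python3 - <<'E'
from h import *
m=camera_model("top"); p=np.load("pics/top0rgb.npy"); d=np.load("pics/top0.npy")
H=lambda l,z:cast(m,(np.array(l)+.5)/5-.5+[270,130],z)[:,:2]
B=lambda l,z:cast(m,(np.array(l)+.5)/5-.5+[95,145],z)[:,:2]
w=H([(138,163),(229,180)],.1055); w3=H([(321,194)],.108); print("wells",w,w3)
dy=w[0]-w3[0]; yaw=np.arctan2(-dy[0],dy[1]); print("heater yaw",np.degrees(yaw), "len",np.linalg.norm(dy))
c=(w[0]+w3[0])/2; ex=np.array([np.cos(yaw),np.sin(yaw)]); print("block",c,"knob pred",c-.175*ex,"knob img",H([(181,468)],.098))
mt=H([(419,428),(708,404),(733,604),(440,632)],.006); print("mat",mt,mt.mean(0))
e=B([(118,92),(477,158),(415,460),(42,396)],.04); print("bin",e,e.mean(0)); 
for a,b in((0,1),(3,2),(3,0),(2,1)): t=e[b]-e[a];print(np.degrees(np.arctan2(t[1],t[0])),np.linalg.norm(t))
print("f1 foot,cap",B([(457,193),(340,180)],.025)); print("f2",B([(407,412),(293,392)],.025))
g=p.astype(int); mask=((g.min(2)>125)&(g.max(2)-g.min(2)<40)).astype(np.uint8); mask[:180]=0;mask[235:]=0;mask[:,:195]=0;mask[:,265:]=0
cs=max(cv2.findContours(mask,0,1)[0],key=cv2.contourArea); r=cv2.boxPoints(cv2.minAreaRect(cs)); t=cast(m,r,.006)[:,:2];print("tray",r,t,t.mean(0))
for i in range(4): s=t[(i+1)%4]-t[i];print(np.degrees(np.arctan2(s[1],s[0])),np.linalg.norm(s))
E
```

```text
wells [[ 0.66099326 -0.07910814]
 [ 0.65229215 -0.13485605]] [[ 0.64497173 -0.19067972]]
heater yaw -8.171734295832248 len 0.11271604504854303
block [ 0.6529825  -0.13489393] knob pred [ 0.47975936 -0.11001932] knob img [[ 0.47661219 -0.10889779]]
mat [[ 0.51244055 -0.27645886]
 [ 0.53395525 -0.46674114]
 [ 0.40475596 -0.48008387]
 [ 0.3815473  -0.2896534 ]] [ 0.45817476 -0.37823432]
bin [[0.65329954 0.48468649]
 [0.61814741 0.2547825 ]
 [0.42620798 0.28318974]
 [0.4590512  0.51682158]] [0.53917653 0.38487008]
-98.69315305769027 0.23257583271799295
-98.00202211666549 0.23592904702169284
-9.393535100621756 0.19688850030805852
-8.418721208364724 0.19403018849812556
f1 foot,cap [[0.59746249 0.2688558 ]
 [0.60349058 0.34413181]]
f2 [[0.45639471 0.292769  ]
 [0.46686381 0.36528235]]
tray [[199. 186.]
 [259. 186.]
 [259. 228.]
 [199. 228.]] [[0.5924334  0.2294634 ]
 [0.59870574 0.03383116]
 [0.46179149 0.02980474]
 [0.45607578 0.2226779 ]] [0.5272516 0.1289443]
-88.16361555739068 0.19573277094467922
-178.31551313912175 0.13697344580605406
91.69743916763301 0.19295783678157283
2.8488323000891844 0.13652634652733497
```

arm_command(
  series=[
    [-0.0315,-0.036,0,0,0,-6.1,0.06],
    [-0.063,-0.072,0,0,0,-6.1,0.06],
    [-0.0945,-0.108,0,0,0,-6.1,0.06],
    [-0.126,-0.144,0,0,0,-6.1,0.06],
    [-0.1575,-0.1807,0,0,0,-6.1,0.06],
  ],
)

```text
time_s: 0.6
eef_pos: [0.2502, 0.3414, 0.3036]
eef_rot: [-0.0, 0.071, 0.997, -0.0]
wrist_force: [0.9, -0.3, 0.8]
opening: 0.705
```

arm_command(
  series=[
    [-0.028,-0.04,0,0,0,0,0.06],
    [-0.056,-0.08,0,0,0,0,0.06],
    [-0.084,-0.12,0,0,0,0,0.06],
    [-0.112,-0.16,0,0,0,0,0.06],
    [-0.14,-0.2,0,0,0,0,0.06],
  ],
)

```text
time_s: 1.1
eef_pos: [0.3603, 0.1234, 0.3039]
eef_rot: [0.0, 0.072, 0.997, 0.0]
wrist_force: [1.4, 0.7, -0.9]
opening: 0.703
```

arm_command(
  series=[
    [-0.028,-0.04,0,0,0,0,0.06],
    [-0.056,-0.08,0,0,0,0,0.06],
    [-0.084,-0.12,0.01,0,0,0,0.06],
    [-0.112,-0.16,0.02,0,0,0,0.06],
    [-0.14,-0.2,0.03,0,0,0,0.06],
  ],
)

```text
time_s: 1.6
eef_pos: [0.4704, -0.0948, 0.2734]
eef_rot: [0.0, 0.072, 0.997, 0.0]
wrist_force: [0.4, 0.8, 1.3]
opening: 0.7
```

```bash
cat >> h.py <<'E'
def obs(): 
    o=ctrl.get_obs(); print("t",round(o["time_s"],2),"p",o["eef_pos"].round(4),"f",o["wrist_force"].round(1),"op",round(o["opening"]*.0854,4)); return o
def yawR(psi,tilt=0,axis="y"): # tool down, tool y axis at azimuth psi deg; then tilt about own axis
    y=np.array([np.cos(np.radians(psi)),np.sin(np.radians(psi)),0]); z=np.array([0,0,-1.]); x=np.cross(y,z)
    return R.from_matrix(np.c_[x,y,z])*R.from_euler(axis,tilt,degrees=True)
def plan(grasp,Rt,off=.0539): # target of the grasp point -> shift and turn in present tool axes
    o=obs(); Rc=rot(o["eef_rot"]); t=np.array(grasp)-Rt.apply([0,0,off])
    print("shift",Rc.inv().apply(t-o["eef_pos"]).round(4),"turn",np.degrees((Rc.inv()*Rt).as_rotvec()).round(2),"tcp",t.round(4))
E
python3 - <<'E'
from h import *
m=camera_model("wrist");p,d=camera("wrist");cv2.imwrite("pics/w1.png",p[...,::-1]);np.save("pics/w1.npy",d)
print(obs()["q"])
plan([.478,-.109,.090],yawR(81.8))
print(proj(m,[.478,-.109,.098]))
E
```

```text
t 1.65 p [ 0.4725 -0.1005  0.2716] f [ 0.4 -5.9 -1. ] op 0.0601
[-0.45439941  0.0048024   1.86596917 -0.00296942  1.26963558 -1.87727055]
t 1.65 p [ 0.4725 -0.1005  0.2716] f [ 0.4 -5.9 -1. ] op 0.0601
shift [-0.0067 -0.0072  0.1277] turn [-0.18  0.02 -0.23] tcp [ 0.478  -0.109   0.1439]
[[241.3970026  202.34351883]]
```

View pics/w1.png

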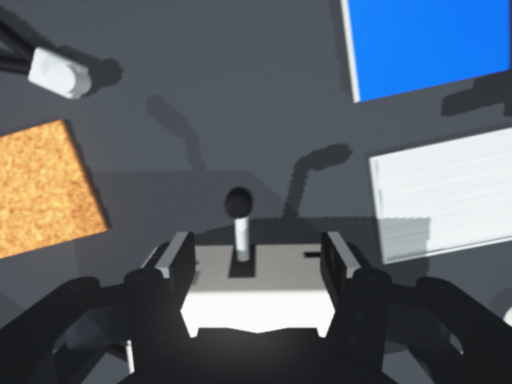

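arm_command(
  series=[
    [-0.0102,-0.0147,0,0,0,0,0.06],
    [-0.0102,-0.0147,0.04,0,0,0,0.06],
    [-0.0102,-0.0147,0.08,0,0,0,0.06],
    [-0.0102,-0.0147,0.12,0,0,0,0.06],
    [-0.0102,-0.0147,0.129,0,0,0,0.06],
  ],
)

```text
time_s: 2.15
eef_pos: [0.4754, -0.107, 0.1411]
eef_rot: [-0.004, 0.071, 0.997, 0.002]
wrist_force: [-1.0, 0.7, 0.2]
opening: 0.702
```

arm_command(
  series=[
    [0,0,0,0,0,0,0.06],
    [0,0,0,0,0,0,0.06],
    [0,0,0,0,0,0,0.015],
    [0,0,0,0,0,0,0.015],
    [0,0,0,0,0,0,0.015],
  ],
)

```text
time_s: 2.65
eef_pos: [0.4788, -0.1107, 0.1468]
eef_rot: [0.001, 0.071, 0.997, -0.002]
wrist_force: [-2.5, -6.6, 6.2]
opening: 0.257
```

```bash
python3 - <<'E'
from h import *
o=obs(); plan([.478,-.109,.090],yawR(81.8))
# arc rows: rotate about hinge; hinge in tool frame
ex=np.array([np.cos(np.radians(-8.2)),np.sin(np.radians(-8.2)),0]); Rc=rot(o["eef_rot"])
hinge=np.array([.478,-.109,.04])+.0826*ex; r=o["eef_pos"]-hinge; ey=np.array([-ex[1],ex[0],0])
for a in (.06,.12,.18,.24,.30,.36,.415,.43,.44):
    q=R.from_rotvec(-a*ey); print(a,Rc.inv().apply(q.apply(r)-r).round(4),np.degrees((Rc.inv()*q*Rc).as_rotvec()).round(2))
E
```

```text
t 2.65 p [ 0.4788 -0.1107  0.1468] f [-2.5 -6.6  6.2] op 0.0219
t 2.65 p [ 0.4788 -0.1107  0.1468] f [-2.5 -6.6  6.2] op 0.0219
shift [0.001  0.0016 0.0029] turn [-0.26  0.14  0.05] tcp [ 0.478  -0.109   0.1439]
0.06 [0.0063 0.     0.0051] [ 0.   -3.44  0.02]
0.12 [0.0122 0.0001 0.0105] [ 0.01 -6.88  0.03]
0.18 [0.0178 0.0001 0.0163] [ 1.000e-02 -1.031e+01  5.000e-02]
0.24 [0.0231 0.0001 0.0224] [ 1.000e-02 -1.375e+01  6.000e-02]
0.3 [0.028  0.0002 0.0288] [ 1.000e-02 -1.719e+01  8.000e-02]
0.36 [0.0325 0.0002 0.0355] [ 2.000e-02 -2.063e+01  1.000e-01]
0.415 [0.0363 0.0002 0.0419] [ 2.000e-02 -2.378e+01  1.100e-01]
0.43 [0.0372 0.0002 0.0436] [ 2.000e-02 -2.464e+01  1.100e-01]
0.44 [0.0378 0.0002 0.0448] [ 2.000e-02 -2.521e+01  1.200e-01]
```

arm_command(
  series=[
    [0.0063,0,0.0051,0,-3.44,0,0.015],
    [0.0122,0,0.0105,0,-6.88,0,0.015],
    [0.0178,0,0.0163,0,-10.31,0,0.015],
    [0.0231,0,0.0224,0,-13.75,0,0.015],
    [0.028,0,0.0288,0,-17.19,0,0.015],
  ],
)

```text
time_s: 3.15
eef_pos: [0.4518, -0.107, 0.1181]
eef_rot: [0.153, 0.071, 0.986, -0.013]
wrist_force: [7.3, -2.6, -1.2]
opening: 0.255
```

```bash
python3 - <<'E'
from h import *
o=obs(); print(o["q"].round(3))
# continue arc from commanded pose (a=.30) in the tool axes there
ex=np.array([np.cos(np.radians(-8.2)),np.sin(np.radians(-8.2)),0]);ey=np.array([-ex[1],ex[0],0])
r0=np.array([.478,-.109,.1442])-(np.array([.478,-.109,.04])+.0826*ex); R0=yawR(81.8)
q0=R.from_rotvec(-.3*ey); Rc=q0*R0
for a in (.36,.415,.44,.46):
    q=R.from_rotvec(-a*ey); print(a,Rc.inv().apply(q.apply(r0)-q0.apply(r0)).round(4),np.degrees((Rc.inv()*q*R0).as_rotvec()).round(2))
E
```

```text
t 3.15 p [ 0.4518 -0.107   0.1181] f [ 7.3 -2.6 -1.2] op 0.0218
[-0.554  0.078  2.195  0.21   0.594 -2.139]
0.36 [ 0.0061 -0.      0.0051] [-0.   -3.44 -0.  ]
0.415 [0.0114 0.     0.0102] [-0.   -6.59  0.  ]
0.44 [ 0.0137 -0.      0.0125] [-0.   -8.02 -0.  ]
0.46 [ 0.0155 -0.      0.0145] [-0.   -9.17 -0.  ]
```

arm_command(
  series=[
    [0.0061,0,0.0051,0,-3.44,0,0.015],
    [0.0114,0,0.0102,0,-6.6,0,0.015],
    [0.0137,0,0.0125,0,-8.0,0,0.015],
    [0.0155,0,0.0145,0,-9.2,0,0.015],
    [0.0155,0,0.0145,0,-9.2,0,0.015],
  ],
)

```text
time_s: 3.65
eef_pos: [0.4414, -0.1055, 0.0997]
eef_rot: [0.23, 0.07, 0.97, -0.019]
wrist_force: [-6.3, -5.8, 9.9]
opening: 0.261
```

arm_command(
  series=[
    [0,0,0,0,0,0,0.015],
    [0,0,0,0,0,0,0.015],
    [0,0,0,0,0,0,0.045],
    [0,0,0,0,0,0,0.045],
    [0,0,0,0,0,0,0.045],
  ],
)

```text
time_s: 4.15
eef_pos: [0.44, -0.1031, 0.0979]
eef_rot: [0.228, 0.07, 0.971, -0.016]
wrist_force: [0.2, 0.2, -0.7]
opening: 0.528
```

```bash
python3 - <<'E'
from h import *
o=obs(); Rc=rot(o["eef_rot"]); print("tilt",np.degrees(Rc.as_matrix()[:,2]))
g=o["eef_pos"]+Rc.apply([0,0,.0539]); print("grasp",g)
p,d=camera("scene"); W=cloud(camera_model("scene"),d)
for z in(.1055,.14):
  for c in([.661,-.0791],[.6523,-.1349]):
    u,v=proj(camera_model("scene"),[*c,z])[0].round().astype(int); print(z,c,W[v-1:v+2,u-1:u+2].mean((0,1)).round(3))
cv2.imwrite("pics/s1.png",cv2.resize(p[170:320,180:350],None,fx=4,fy=4)[...,::-1])
E
```

```text
t 4.15 p [ 0.44   -0.1031  0.0979] f [ 0.2  0.2 -0.7] op 0.0451
tilt [ 25.21965483  -3.62550396 -51.31891543]
grasp [ 0.46373639 -0.1065258   0.04958767]
0.1055 [0.661, -0.0791] [ 0.667 -0.093  0.123]
0.1055 [0.6523, -0.1349] [ 0.696 -0.215  0.227]
0.14 [0.661, -0.0791] [ 0.661 -0.077  0.14 ]
0.14 [0.6523, -0.1349] [ 0.652 -0.135  0.14 ]
```

View pics/s1.png

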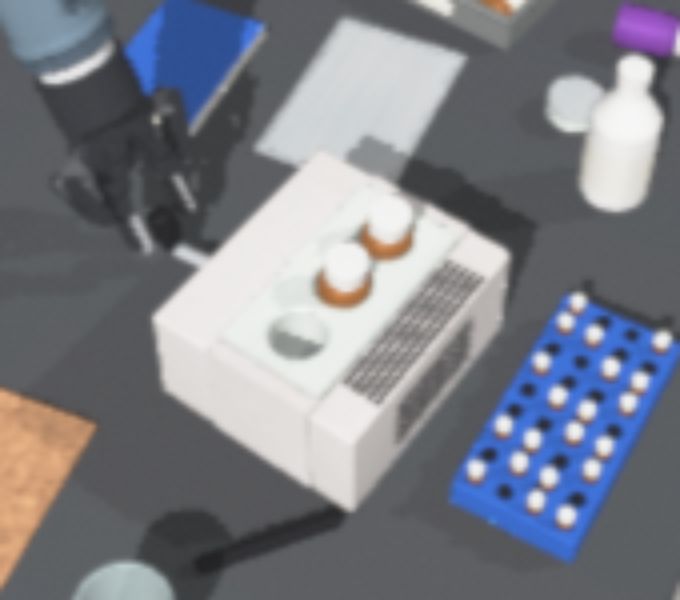

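arm_command(
  series=[
    [0,0,-0.03,0,0,0,0.06],
    [0,0,-0.07,0,0,0,0.06],
    [0,0,-0.11,0,8.5,0,0.06],
    [0,0,-0.14,0,17,0,0.06],
    [0,0,-0.14,0,25.5,0,0.06],
  ],
)

```text
time_s: 4.7
eef_pos: [0.3792, -0.0957, 0.2289]
eef_rot: [0.016, 0.072, 0.997, -0.004]
wrist_force: [1.8, -0.5, -0.9]
opening: 0.708
```

arm_command(
  series=[
    [0,0,-0.01,0,0,8.5,0.06],
    [0,0,-0.02,0,0,17,0.06],
    [0,0,-0.03,0,0,25.5,0.06],
    [0,0,-0.03,0,0,34,0.06],
    [0,0,-0.03,0,0,42.5,0.06],
  ],
)

```text
time_s: 5.2
eef_pos: [0.3775, -0.094, 0.2532]
eef_rot: [0.014, 0.431, 0.902, 0.004]
wrist_force: [-0.6, -0.7, -0.3]
opening: 0.704
```

arm_command(
  series=[
    [0,0,0,0,0,8.5,0.06],
    [0,0,0,0,0,17,0.06],
    [0,0,0,0,0,25.5,0.06],
    [0,0,0,0,0,34,0.06],
    [0,0,0,0,0,42.5,0.06],
  ],
)

```text
time_s: 5.7
eef_pos: [0.3773, -0.094, 0.2528]
eef_rot: [0.011, 0.729, 0.685, 0.009]
wrist_force: [-0.6, -0.9, -0.7]
opening: 0.703
```

```bash
python3 - <<'E'
from h import *
print(obs()["q"].round(2));plan([.6523,-.1349,.20],yawR(-8.2));plan([.661,-.0785,.20],yawR(-8.2))
E
```

```text
t 5.7 p [ 0.3773 -0.094   0.2528] f [-0.6 -0.9 -0.7] op 0.0601
[-0.56 -0.23  2.11  0.01  1.23 -0.5 ]
t 5.7 p [ 0.3773 -0.094   0.2528] f [-0.6 -0.9 -0.7] op 0.0601
shift [-0.0239  0.2769  0.0066] turn [1.59 0.04 4.65] tcp [ 0.6523 -0.1349  0.2539]
t 5.7 p [ 0.3773 -0.094   0.2528] f [-0.6 -0.9 -0.7] op 0.0601
shift [0.033  0.2821 0.0067] turn [1.59 0.04 4.65] tcp [ 0.661  -0.0785  0.2539]
```

arm_command(
  series=[
    [-0.004,0.046,0.001,1.6,0,4.6,0.06],
    [-0.008,0.092,0.002,1.6,0,4.6,0.06],
    [-0.012,0.138,0.003,1.6,0,4.6,0.06],
    [-0.016,0.184,0.005,1.6,0,4.6,0.06],
    [-0.02,0.23,0.006,1.6,0,4.6,0.06],
  ],
)

```text
time_s: 6.2
eef_pos: [0.6077, -0.1268, 0.2528]
eef_rot: [0.0, 0.754, 0.657, -0.001]
wrist_force: [0.3, -0.2, 1.5]
opening: 0.705
```

arm_command(
  series=[
    [0,0.03,0,0,0,0,0.06],
    [0,0.047,0,0,0,0,0.06],
    [0,0.047,0,0,0,0,0.06],
    [0,0.047,0,0,0,0,0.06],
    [0,0.047,0,0,0,0,0.06],
  ],
)

```text
time_s: 6.7
eef_pos: [0.6517, -0.1332, 0.2533]
eef_rot: [0.0, 0.754, 0.657, -0.001]
wrist_force: [-0.8, 0.3, 0.0]
opening: 0.703
```

```bash
python3 - <<'E'
from h import *
plan([.6523,-.1349,.134],yawR(-8.2))
E
```

```text
t 6.7 p [ 0.6517 -0.1332  0.2533] f [-0.8  0.3  0. ] op 0.06
shift [-0.0016  0.0009  0.0654] turn [-0.04  0.06  0.39] tcp [ 0.6523 -0.1349  0.1879]
```

arm_command(
  series=[
    [0,0,0.025,0,0,0.4,0.06],
    [-0.0016,0.0009,0.05,0,0,0.4,0.06],
    [-0.0016,0.0009,0.0654,0,0,0.4,0.06],
    [-0.0016,0.0009,0.0654,0,0,0.4,0.06],
    [-0.0016,0.0009,0.0654,0,0,0.4,0.02],
  ],
)

```text
time_s: 7.2
eef_pos: [0.6533, -0.1353, 0.1888]
eef_rot: [0.001, 0.756, 0.655, -0.0]
wrist_force: [-0.3, 0.5, 0.1]
opening: 0.546
```

arm_command(
  series=[
    [0,0,0,0,0,0,0.02],
    [0,0,0,0,0,0,0.02],
    [0,0,0,0,0,0,0.02],
    [0,0,0,0,0,0,0.02],
    [0,0,0,0,0,0,0.02],
  ],
)

```text
time_s: 7.7
eef_pos: [0.6542, -0.1356, 0.1894]
eef_rot: [0.002, 0.756, 0.655, 0.0]
wrist_force: [1.3, 0.1, 4.8]
opening: 0.358
```

arm_command(
  series=[
    [0,0,-0.01,0,0,0,0.02],
    [0,0,-0.03,0,0,0,0.02],
    [0,0,-0.06,0,0,0,0.02],
    [0,0,-0.09,0,0,0,0.02],
    [0,0,-0.09,0,0,0,0.02],
  ],
)

```text
time_s: 8.2
eef_pos: [0.655, -0.1357, 0.2834]
eef_rot: [0.004, 0.756, 0.655, 0.001]
wrist_force: [0.2, 0.2, -0.7]
opening: 0.364
```

```bash
python3 - <<'E'
from h import *
o=obs()
ex=np.array([np.cos(np.radians(-6.2)),np.sin(np.radians(-6.2)),0]);ey=np.array([-ex[1],ex[0],0])
c=np.array([.458,-.378,0]); print((c-ey*.045)[:2],(c+ey*.045)[:2])
plan(c-ey*.045+[0,0,.17],yawR(-8.2));plan(c+ey*.045+[0,0,.17],yawR(-8.2))
E
```

```text
t 8.2 p [ 0.655  -0.1357  0.2834] f [ 0.2  0.2 -0.7] op 0.0311
[ 0.45314003 -0.42273679] [ 0.46285997 -0.33326321]
t 8.2 p [ 0.655  -0.1357  0.2834] f [ 0.2  0.2 -0.7] op 0.0311
shift [-0.3127 -0.1592  0.0592] turn [ 0.43  0.17 -0.01] tcp [ 0.4531 -0.4227  0.2239]
t 8.2 p [ 0.655  -0.1357  0.2834] f [ 0.2  0.2 -0.7] op 0.0311
shift [-0.2227 -0.1624  0.0589] turn [ 0.43  0.17 -0.01] tcp [ 0.4629 -0.3333  0.2239]
```

arm_command(
  series=[
    [-0.02,-0.01,0,0,0,0,0.02],
    [-0.063,-0.032,0,0,0,0,0.02],
    [-0.106,-0.054,0,0,0,0,0.02],
    [-0.149,-0.076,0,0,0,0,0.02],
    [-0.192,-0.098,0,0,0,0,0.02],
  ],
)

```text
time_s: 8.7
eef_pos: [0.5271, -0.3118, 0.277]
eef_rot: [-0.001, 0.756, 0.655, -0.001]
wrist_force: [1.0, -0.7, -0.2]
opening: 0.364
```

arm_command(
  series=[
    [-0.043,-0.022,0.02,0,0,0,0.02],
    [-0.086,-0.044,0.04,0,0,0,0.02],
    [-0.11,-0.056,0.06,0,0,0,0.02],
    [-0.12,-0.061,0.07,0,0,0,0.02],
    [-0.12,-0.061,0.08,0,0,0,0.02],
  ],
)

```text
time_s: 9.2
eef_pos: [0.4501, -0.4219, 0.1968]
eef_rot: [-0.001, 0.757, 0.654, -0.0]
wrist_force: [-0.5, 0.2, -0.8]
opening: 0.365
```

arm_command(
  series=[
    [0,0,0.015,0,0,0,0.02],
    [0,0,0.03,0,0,0,0.02],
    [0,0,0.04,0,0,0,0.02],
    [0,0,0.045,0,0,0,0.02],
    [0,0,0.045,0,0,0,0.02],
  ],
)

```text
time_s: 9.7
eef_pos: [0.4517, -0.4205, 0.1526]
eef_rot: [-0.0, 0.756, 0.655, -0.0]
wrist_force: [0.6, 0.7, 0.2]
opening: 0.364
```

```bash
python3 - <<'E'
from h import *
o=obs();print(rot(o["eef_rot"]).as_matrix()[:,2], o["eef_pos"][2]-.1334)
E
```

```text
t 9.7 p [ 0.4517 -0.4205  0.1526] f [0.6 0.7 0.2] op 0.0311
[-5.06735630e-04 -1.09646706e-04 -9.99999866e-01] 0.019234483865030877
```

arm_command(
  series=[
    [0,0,0.008,0,0,0,0.02],
    [0,0,0.014,0,0,0,0.02],
    [0,0,0.018,0,0,0,0.02],
    [0,0,0.0195,0,0,0,0.02],
    [0,0,0.0195,0,0,0,0.02],
  ],
)

```text
time_s: 10.2
eef_pos: [0.4514, -0.4217, 0.1343]
eef_rot: [0.001, 0.756, 0.655, -0.0]
wrist_force: [-1.3, 0.3, 0.5]
opening: 0.361
```

arm_command(
  series=[
    [0,0,0,0,0,0,0.02],
    [0,0,0,0,0,0,0.035],
    [0,0,0,0,0,0,0.045],
    [0,0,0,0,0,0,0.06],
    [0,0,0,0,0,0,0.06],
  ],
)

```text
time_s: 10.7
eef_pos: [0.4515, -0.4215, 0.1341]
eef_rot: [0.001, 0.756, 0.655, -0.0]
wrist_force: [-0.5, -0.4, 0.4]
opening: 0.703
```

arm_command(
  series=[
    [0,0,-0.01,0,0,0,0.06],
    [0,0,-0.03,0,0,0,0.06],
    [0,0,-0.07,0,0,0,0.06],
    [0,0,-0.11,0,0,0,0.06],
    [0,0,-0.13,0,0,0,0.06],
  ],
)

```text
time_s: 11.2
eef_pos: [0.4523, -0.4224, 0.2692]
eef_rot: [0.004, 0.756, 0.655, -0.001]
wrist_force: [0.5, -0.4, -0.1]
opening: 0.705
```

```bash
python3 - <<'E'
from h import *
m=camera_model("wrist");p,d=camera("wrist");W=cloud(m,d)
u,v=proj(m,[.453,-.4227,.084])[0].round().astype(int);print(u,v,W[v-2:v+3,u-2:u+3].mean((0,1)))
s=(abs(W[...,2]-.084)<.006)&(d>0)&(abs(W[...,0]-.45)<.04)&(abs(W[...,1]+.42)<.04);print(s.sum(),W[s].mean(0))
plan([.661,-.0785,.21],yawR(-8.2))
E
```

```text
256 188 [ 0.45304757 -0.42276173  0.08283405]
1146 [ 0.45088778 -0.41884465  0.08270738]
t 11.25 p [ 0.453  -0.4232  0.2719] f [ 2.2 -0.9  2.1] op 0.0599
shift [0.3709 0.1567 0.006 ] turn [ 0.44  0.49 -0.  ] tcp [ 0.661  -0.0785  0.2639]
```

arm_command(
  series=[
    [0.04,0.017,0,0,0,0,0.06],
    [0.08,0.034,0,0,0,0,0.06],
    [0.12,0.051,0,0,0,0,0.06],
    [0.16,0.068,0,0,0,0,0.06],
    [0.2,0.085,0,0,0,0,0.06],
  ],
)

```text
time_s: 11.75
eef_pos: [0.5646, -0.2338, 0.264]
eef_rot: [0.001, 0.756, 0.655, -0.0]
wrist_force: [1.3, -0.3, 0.4]
opening: 0.701
```

arm_command(
  series=[
    [0.04,0.017,0,0,0,0,0.06],
    [0.08,0.034,0,0,0,0,0.06],
    [0.12,0.051,0,0,0,0,0.06],
    [0.16,0.068,0,0,0,0,0.06],
    [0.17,0.071,0,0,0,0,0.06],
  ],
)

```text
time_s: 12.25
eef_pos: [0.66, -0.0731, 0.2636]
eef_rot: [0.0, 0.755, 0.656, 0.0]
wrist_force: [-0.1, 0.4, 0.0]
opening: 0.704
```

arm_command(
  series=[
    [0,0,0,0,0,0,0.06],
    [0,0,0,0,0,0,0.06],
    [0,0,0,0,0,0,0.06],
    [0,0,0,0,0,0,0.06],
    [0,0,0,0,0,0,0.06],
  ],
)

```text
time_s: 12.75
eef_pos: [0.6583, -0.0786, 0.2638]
eef_rot: [0.001, 0.756, 0.654, -0.0]
wrist_force: [-0.3, 0.3, 0.2]
opening: 0.696
```

```bash
python3 - <<'E'
from h import *
plan([.6605,-.0785,.134],yawR(-8.2))
E
```

```text
t 12.75 p [ 0.6583 -0.0786  0.2638] f [-0.3  0.3  0.2] op 0.0595
shift [0.0005 0.0021 0.0759] turn [ 0.04  0.08 -0.11] tcp [ 0.6605 -0.0785  0.1879]
```

arm_command(
  series=[
    [0,0.001,0.03,0,0,0,0.06],
    [0.0005,0.002,0.06,0,0,0,0.06],
    [0.0005,0.002,0.076,0,0,0,0.06],
    [0.0005,0.002,0.076,0,0,0,0.06],
    [0.0005,0.002,0.076,0,0,0,0.02],
  ],
)

```text
time_s: 13.25
eef_pos: [0.661, -0.0776, 0.1883]
eef_rot: [0.001, 0.756, 0.655, -0.0]
wrist_force: [0.1, -0.8, 0.5]
opening: 0.545
```

arm_command(
  series=[
    [0,0,0,0,0,0,0.02],
    [0,0,0,0,0,0,0.02],
    [0,0,0,0,0,0,0.02],
    [0,0,0,0,0,0,0.02],
    [0,0,0,0,0,0,0.02],
  ],
)

```text
time_s: 13.75
eef_pos: [0.6617, -0.0776, 0.1892]
eef_rot: [0.002, 0.756, 0.655, 0.001]
wrist_force: [0.3, -0.5, 5.4]
opening: 0.363
```

arm_command(
  series=[
    [0,0,-0.01,0,0,0,0.02],
    [0,0,-0.03,0,0,0,0.02],
    [0,0,-0.06,0,0,0,0.02],
    [0,0,-0.09,0,0,0,0.02],
    [0,0,-0.09,0,0,0,0.02],
  ],
)

```text
time_s: 14.25
eef_pos: [0.6624, -0.0775, 0.2828]
eef_rot: [0.004, 0.756, 0.655, 0.002]
wrist_force: [1.0, -0.1, 0.2]
opening: 0.367
```

```bash
python3 - <<'E'
from h import *
plan([.4629,-.3333,.17],yawR(-8.2))
E
```

```text
t 14.25 p [ 0.6624 -0.0775  0.2828] f [ 1.  -0.1  0.2] op 0.0314
shift [-0.2815 -0.1614  0.0583] turn [ 0.44  0.13 -0.  ] tcp [ 0.4629 -0.3333  0.2239]
```

arm_command(
  series=[
    [-0.02,-0.011,0,0,0,0,0.02],
    [-0.06,-0.034,0,0,0,0,0.02],
    [-0.1,-0.057,0,0,0,0,0.02],
    [-0.14,-0.08,0,0,0,0,0.02],
    [-0.18,-0.103,0,0,0,0,0.02],
  ],
)

```text
time_s: 14.75
eef_pos: [0.5311, -0.241, 0.2764]
eef_rot: [-0.001, 0.756, 0.655, -0.001]
wrist_force: [0.7, -0.7, -1.2]
opening: 0.36
```

arm_command(
  series=[
    [-0.04,-0.023,0.02,0,0,0,0.02],
    [-0.08,-0.046,0.04,0,0,0,0.02],
    [-0.098,-0.057,0.06,0,0,0,0.02],
    [-0.1,-0.058,0.08,0,0,0,0.02],
    [-0.1,-0.058,0.1,0,0,0,0.02],
  ],
)

```text
time_s: 15.25
eef_pos: [0.4598, -0.3317, 0.1759]
eef_rot: [-0.001, 0.757, 0.654, -0.0]
wrist_force: [0.6, 0.3, -1.0]
opening: 0.365
```

arm_command(
  series=[
    [0,0,0.01,0,0,0,0.02],
    [0,0,0.02,0,0,0,0.02],
    [0,0,0.025,0,0,0,0.02],
    [0,0,0.025,0,0,0,0.02],
    [0,0,0.025,0,0,0,0.02],
  ],
)

```text
time_s: 15.75
eef_pos: [0.4618, -0.3315, 0.1536]
eef_rot: [0.001, 0.756, 0.655, -0.0]
wrist_force: [-0.3, -0.9, 0.5]
opening: 0.366
```

```bash
python3 - <<'E'
from h import *
o=obs();print(o["eef_pos"][2]-.1334)
E
```

```text
t 15.75 p [ 0.4618 -0.3315  0.1536] f [-0.3 -0.9  0.5] op 0.0313
0.02016097249285989
```

arm_command(
  series=[
    [0,0,0.008,0,0,0,0.02],
    [0,0,0.014,0,0,0,0.02],
    [0,0,0.018,0,0,0,0.02],
    [0,0,0.0202,0,0,0,0.02],
    [0,0,0.0202,0,0,0,0.02],
  ],
)

```text
time_s: 16.25
eef_pos: [0.4614, -0.332, 0.1347]
eef_rot: [0.001, 0.756, 0.655, -0.001]
wrist_force: [-6.8, 3.5, 16.7]
opening: 0.366
```

arm_command(
  series=[
    [0,0,0,0,0,0,0.02],
    [0,0,0,0,0,0,0.035],
    [0,0,0,0,0,0,0.045],
    [0,0,0,0,0,0,0.06],
    [0,0,0,0,0,0,0.06],
  ],
)

```text
time_s: 16.75
eef_pos: [0.4613, -0.3313, 0.1324]
eef_rot: [0.0, 0.756, 0.655, -0.0]
wrist_force: [0.0, -0.0, -0.2]
opening: 0.705
```

arm_command(
  series=[
    [0,0,-0.01,0,0,0,0.06],
    [0,0,-0.03,0,0,0,0.06],
    [0,0,-0.07,0,0,0,0.06],
    [0,0,-0.11,0,0,0,0.06],
    [0,0,-0.13,0,0,0,0.06],
  ],
)

```text
time_s: 17.25
eef_pos: [0.4624, -0.3323, 0.2675]
eef_rot: [0.004, 0.756, 0.655, -0.0]
wrist_force: [1.1, 0.2, 0.0]
opening: 0.703
```

arm_command(
  series=[
    [0.03,0,0,0,0,-8.5,0.06],
    [0.06,0,0,0,0,-17,0.06],
    [0.09,0,0,0,0,-25.5,0.06],
    [0.12,0,0,0,0,-34,0.06],
    [0.15,0,0,0,0,-42.5,0.06],
  ],
)

```text
time_s: 17.75
eef_pos: [0.4829, -0.1817, 0.2634]
eef_rot: [0.001, 0.465, 0.886, -0.001]
wrist_force: [1.1, 0.7, 1.1]
opening: 0.703
```

arm_command(
  series=[
    [0,0,0,0,0,-8.5,0.06],
    [0,0,0,0,0,-17,0.06],
    [0,0,0,0,0,-25.5,0.06],
    [0,0,0,0,0,-34,0.06],
    [0,0,0,0,0,-42.5,0.06],
  ],
)

```text
time_s: 18.25
eef_pos: [0.4829, -0.1828, 0.2633]
eef_rot: [0.001, 0.112, 0.994, -0.001]
wrist_force: [-0.8, 0.2, -0.5]
opening: 0.704
```

```bash
python3 - <<'E'
from h import *
p,d=camera("top");W=cloud(camera_model("top"),d)
for x in([.453,-.4227],[.463,-.333]):
    s=(abs(W[...,2]-.084)<.008)&(abs(W[...,0]-x[0])<.04)&(abs(W[...,1]-x[1])<.04);print(s.sum(),W[s].mean(0) if s.any() else 0)
np.save("pics/top1.npy",p)
Rt=yawR(81.8,-24); plan(np.array([.4637,-.1065,.0496])-.06*Rt.as_matrix()[:,2],Rt)
E
```

```text
93 [ 0.44462093 -0.41789058  0.08313852]
0 0
t 18.3 p [ 0.4829 -0.1827  0.2633] f [-0.6 -0.3 -0.3] op 0.06
shift [0.0815 0.0671 0.1094] turn [ -0.97 -23.92  -4.15] tcp [ 0.4178 -0.0999  0.1537]
```

```bash
python3 - <<'E'
from h import *
p,d=camera("scene");m=camera_model("scene");W=cloud(m,d)
for x in([.453,-.4227],[.463,-.333]):
    s=(W[...,2]>.07)&(W[...,2]<.1)&(abs(W[...,0]-x[0])<.04)&(abs(W[...,1]-x[1])<.04);print(s.sum(),W[s].mean(0) if s.any() else 0)
cv2.imwrite("pics/s2.png",p[130:384,60:400,::-1].repeat(2,0).repeat(2,1))
E
```

```text
123 [ 0.45464207 -0.42006911  0.08200558]
111 [ 0.464502   -0.33340986  0.0820309 ]
```

View pics/s2.png

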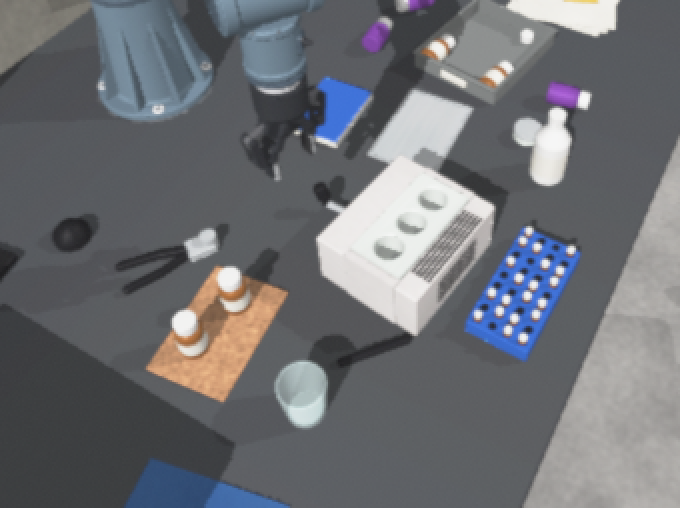

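arm_command(
  series=[
    [0.027,0.022,0.02,-0.3,-8,-1.4,0.06],
    [0.054,0.045,0.045,-0.6,-16,-2.8,0.06],
    [0.0815,0.067,0.08,-0.97,-23.9,-4.15,0.06],
    [0.0815,0.067,0.109,-0.97,-23.9,-4.15,0.06],
    [0.0815,0.067,0.109,-0.97,-23.9,-4.15,0.06],
  ],
)

```text
time_s: 18.85
eef_pos: [0.4146, -0.096, 0.1494]
eef_rot: [0.203, 0.079, 0.976, -0.014]
wrist_force: [0.6, 0.0, 0.4]
opening: 0.702
```

```bash
python3 - <<'E'
from h import *
Rt=yawR(81.8,-24); plan([.4637,-.1065,.0496],Rt)
E
```

```text
t 18.85 p [ 0.4146 -0.096   0.1494] f [0.6 0.  0.4] op 0.06
shift [-0.0057 -0.0032  0.0577] turn [-0.1  -0.48 -1.02] tcp [ 0.442  -0.1034  0.0988]
```

arm_command(
  series=[
    [-0.003,-0.002,0.02,0,0,-1.0,0.055],
    [-0.003,-0.002,0.04,0,0,-1.0,0.055],
    [-0.003,-0.002,0.057,0,0,-1.0,0.055],
    [-0.003,-0.002,0.057,0,0,-1.0,0.055],
    [-0.003,-0.002,0.057,0,0,-1.0,0.015],
  ],
)

```text
time_s: 19.35
eef_pos: [0.446, -0.1063, 0.1042]
eef_rot: [0.208, 0.069, 0.976, -0.018]
wrist_force: [-0.4, -0.1, 0.5]
opening: 0.488
```

arm_command(
  series=[
    [0,0,0,0,0,0,0.015],
    [0,0,0,0,0,0,0.015],
    [0,0,0,0,0,0,0.015],
    [0,0,0,0,0,0,0.015],
    [0,0,0,0,0,0,0.015],
  ],
)

```text
time_s: 19.85
eef_pos: [0.445, -0.1059, 0.1036]
eef_rot: [0.208, 0.068, 0.976, -0.019]
wrist_force: [2.3, -2.2, 4.2]
opening: 0.262
```

```bash
python3 - <<'E'
from h import *
o=obs(); ex=np.array([np.cos(np.radians(-8.2)),np.sin(np.radians(-8.2)),0]);ey=np.array([-ex[1],ex[0],0])
h=np.array([.478,-.109,.04])+.0826*ex
Rc=rot(o["eef_rot"]);r=o["eef_pos"]-h
for a in np.arange(1,11)*.043:
    q=R.from_rotvec(a*ey); print(round(a,3),Rc.inv().apply(q.apply(r)-r).round(4),np.degrees((Rc.inv()*q*Rc).as_rotvec()).round(2))
E
```

```text
t 19.85 p [ 0.445  -0.1059  0.1036] f [ 2.3 -2.2  4.2] op 0.0224
0.043 [-0.0046 -0.     -0.0033] [-0.01  2.46 -0.02]
0.086 [-0.0093 -0.0001 -0.0064] [-0.02  4.93 -0.03]
0.129 [-0.0142 -0.0001 -0.0094] [-0.04  7.39 -0.05]
0.172 [-0.0192 -0.0002 -0.0121] [-0.05  9.85 -0.07]
0.215 [-0.0243 -0.0002 -0.0146] [-0.06 12.32 -0.09]
0.258 [-0.0295 -0.0003 -0.0168] [-0.07 14.78 -0.1 ]
0.301 [-0.0348 -0.0003 -0.0189] [-0.08 17.25 -0.12]
0.344 [-0.0402 -0.0003 -0.0207] [-0.09 19.71 -0.14]
0.387 [-0.0456 -0.0004 -0.0222] [-0.11 22.17 -0.15]
0.43 [-0.0512 -0.0004 -0.0236] [-0.12 24.64 -0.17]
```

arm_command(
  series=[
    [-0.0046,0,-0.0033,0,2.46,0,0.015],
    [-0.0093,0,-0.0064,0,4.93,0,0.015],
    [-0.0142,0,-0.0094,0,7.39,0,0.015],
    [-0.0192,0,-0.0121,0,9.85,0,0.015],
    [-0.0243,0,-0.0146,0,12.32,0,0.015],
  ],
)

```text
time_s: 20.35
eef_pos: [0.4607, -0.1081, 0.1262]
eef_rot: [0.101, 0.07, 0.992, -0.011]
wrist_force: [3.0, -4.1, -0.7]
opening: 0.26
```

arm_command(
  series=[
    [-0.0046,0,-0.0033,0,2.46,0,0.015],
    [-0.0093,0,-0.0064,0,4.93,0,0.015],
    [-0.0142,0,-0.0094,0,7.39,0,0.015],
    [-0.0192,0,-0.0121,0,9.85,0,0.015],
    [-0.0243,0,-0.0146,0,12.32,0,0.015],
  ],
)

```text
time_s: 20.85
eef_pos: [0.4795, -0.1106, 0.1444]
eef_rot: [-0.009, 0.07, 0.997, -0.004]
wrist_force: [-3.4, -5.6, 0.8]
opening: 0.255
```

```bash
python3 - <<'E'
from h import *
o=obs(); print(rot(o["eef_rot"]).as_matrix()[:,2],o["eef_pos"]+rot(o["eef_rot"]).apply([0,0,.0539]))
E
```

```text
t 20.85 p [ 0.4795 -0.1106  0.1444] f [-3.4 -5.6  0.8] op 0.0218
[-0.01847901 -0.00578041 -0.99981254] [ 0.47852981 -0.11091601  0.09049886]
```

arm_command(
  series=[
    [-0.002,0,-0.0025,0,0,0,0.015],
    [-0.002,0,-0.005,0,0,0,0.015],
    [-0.002,0,-0.0075,0,0,0,0.015],
    [-0.002,0,-0.009,0,0,0,0.015],
    [-0.002,0,-0.009,0,0,0,0.015],
  ],
)

```text
time_s: 21.35
eef_pos: [0.481, -0.1108, 0.1485]
eef_rot: [-0.008, 0.071, 0.997, -0.003]
wrist_force: [15.0, -13.8, -45.7]
opening: 0.256
```

```bash
python3 - <<'E'
from h import *
o=obs()
E
```

```text
t 21.35 p [ 0.481  -0.1108  0.1485] f [ 15.  -13.8 -45.7] op 0.0219
```

arm_command(
  series=[
    [0,0,0.004,0,0,0,0.015],
    [0,0,0.004,0,0,0,0.03],
    [0,0,0.004,0,0,0,0.06],
    [0,0,0.004,0,0,0,0.06],
    [0,0,0.004,0,0,0,0.06],
  ],
)

```text
time_s: 21.85
eef_pos: [0.4829, -0.1101, 0.1501]
eef_rot: [-0.006, 0.07, 0.998, -0.003]
wrist_force: [-0.8, -0.1, 0.2]
opening: 0.7
```

arm_command(
  series=[
    [0,0,-0.02,0,1,0,0.06],
    [0,0,-0.05,0,1,0,0.06],
    [0,0,-0.09,0,1,0,0.06],
    [0,0.02,-0.13,0,1,0,0.06],
    [0,0.05,-0.15,0,1,0,0.06],
  ],
)

```text
time_s: 22.35
eef_pos: [0.4931, -0.0607, 0.3039]
eef_rot: [-0.012, 0.071, 0.997, -0.003]
wrist_force: [0.4, 0.1, -0.4]
opening: 0.704
```

arm_command(
  series=[
    [0.001,0.04,0,0,0,0,0.06],
    [0.003,0.08,0,0,0,0,0.06],
    [0.005,0.12,0,0,0,0,0.03],
    [0.006,0.16,0,0,0,0,0.0],
    [0.007,0.2,0,0,0,0,0.0],
  ],
)

```text
time_s: 22.85
eef_pos: [0.5128, 0.1408, 0.2988]
eef_rot: [-0.015, 0.07, 0.997, -0.002]
wrist_force: [0.8, -0.1, 0.3]
opening: 0.197
```

arm_command(
  series=[
    [0.001,0.04,0,0,0,0,0.0],
    [0.003,0.08,0,0,0,0,0.0],
    [0.005,0.12,0,0,0,0,0.0],
    [0.006,0.16,0,0,0,0,0.0],
    [0.006,0.18,0,0,0,0,0.0],
  ],
)

```text
time_s: 23.35
eef_pos: [0.5317, 0.3213, 0.2975]
eef_rot: [-0.015, 0.069, 0.997, -0.002]
wrist_force: [0.4, -0.0, 0.3]
opening: 0.0
```

arm_command(
  series=[
    [0,0,0,0,0,0,0.0],
    [0,0,0,0,0,0,0.0],
    [0,0,0,0,0,0,0.0],
    [0,0,0,0,0,0,0.0],
    [0,0,0,0,0,0,0.0],
  ],
)

```text
time_s: 23.85
eef_pos: [0.5325, 0.3171, 0.2976]
eef_rot: [-0.015, 0.071, 0.997, -0.002]
wrist_force: [-0.7, 0.0, -0.2]
opening: -0.002
```

```bash
python3 - <<'E'
from h import *
p,d=camera("top");W=cloud(camera_model("top"),d)
s=(abs(W[...,0]-.477)<.03)&(abs(W[...,1]+.11)<.03)&(W[...,2]>.07);print("knob top",s.sum(),W[s].mean(0),np.percentile(W[s][:,2],90))
o=obs();print(o["q"].round(2),o["eef_rot"].round(3))
m=camera_model("wrist");p,d=camera("wrist");cv2.imwrite("pics/w2.png",p[...,::-1]);np.savez("pics/w2.npz",p=p,d=d,**m)
E
```

```text
knob top 53 [ 0.47569533 -0.1085441   0.09540369] 0.10014404590390424
t 23.9 p [0.5325 0.3172 0.2976] f [-0.5 -0.4  0.3] op -0.0002
[ 0.34  0.3   1.48  0.01  1.39 -1.09] [-0.015  0.071  0.997 -0.002]
```

View pics/w2.png

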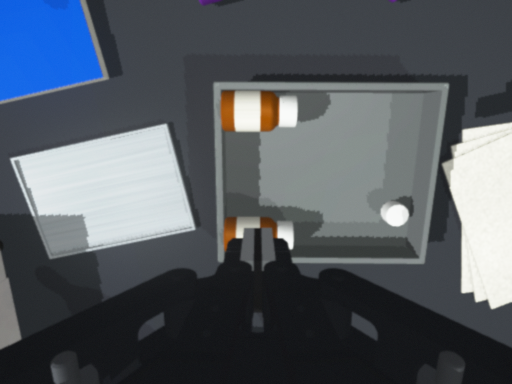

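```bash
python3 - <<'E'
from h import *
m=np.load("pics/w2.npz"); d=m["d"];W=cloud(m,d);p=m["p"]
print("bin rim corners",cast(m,[(216,84),(447,84),(424,263),(220,263)],.04)[:,:2].round(4).tolist())
hsv=cv2.cvtColor(p,cv2.COLOR_RGB2HSV); amb=cv2.inRange(hsv,(3,120,50),(20,255,255))
for v0,v1 in((80,140),(205,265)):
    ys,xs=np.nonzero(amb[v0:v1,210:310]); ys+=v0;xs+=210; print("amber",xs.min(),xs.max(),ys.min(),ys.max())
    c=[(xs.min(),(ys.min()+ys.max())/2)]; print(cast(m,c,.025)[0,:2].round(4))
# depth-based body crest
for nm,ex0 in(("f1",.592),("f2",.455)):
    s=(W[...,2]>.036)&(W[...,2]<.055)&(abs(W[...,0]-ex0)<.06)&(abs(W[...,1]-.30)<.05)&(amb>0)
    q=W[s]; print(nm,s.sum(),q.min(0).round(3),q.max(0).round(3),q[q[:,2]>.044][:,:2].mean(0))
e=np.radians(-98.3);X=np.array([np.cos(e),np.sin(e)]);Y=np.array([-X[1],X[0]]);c=np.array([.539,.385])
for s in(1,-1): print("model foot/mid/cap",[(c+k*X+s*.07*Y).round(4).tolist() for k in(.111,.085,.045)])
E
```

```text
bin rim corners [[0.4318, 0.2883], [0.4646, 0.5155], [0.6556, 0.4888], [0.6234, 0.2595]]
amber 221 278 91 130
[0.4571 0.2873]
amber 224 276 217 250
[0.5942 0.2673]
f1 267 [0.579 0.266 0.036] [0.609 0.327 0.046] [0.59392097 0.27335008]
f2 954 [0.442 0.287 0.036] [0.482 0.347 0.046] [0.46189155 0.31431987]
model foot/mid/cap [[0.5922, 0.2651], [0.596, 0.2908], [0.6018, 0.3304]]
model foot/mid/cap [[0.4537, 0.2853], [0.4575, 0.311], [0.4632, 0.3506]]
```

```bash
python3 - <<'E'
from h import *
plan([.454,.3135,.145],yawR(81.7),0)
E
```

```text
t 23.95 p [0.5325 0.3174 0.2976] f [-0.3 -0.5  0.4] op -0.0
shift [ 0.0727 -0.0139  0.1549] turn [-0.39 -1.68  0.17] tcp [0.454  0.3135 0.145 ]
```

arm_command(
  series=[
    [0.02,-0.004,0.03,-0.4,-1.7,0,0],
    [0.04,-0.008,0.07,-0.4,-1.7,0,0],
    [0.06,-0.011,0.11,-0.4,-1.7,0,0],
    [0.0727,-0.0139,0.15,-0.4,-1.7,0,0],
    [0.0727,-0.0139,0.155,-0.4,-1.7,0,0],
  ],
)

```text
time_s: 24.45
eef_pos: [0.4489, 0.3124, 0.1397]
eef_rot: [-0.005, 0.07, 0.998, -0.002]
wrist_force: [0.0, -0.5, 0.1]
opening: -0.0
```

arm_command(
  series=[
    [0,0,0,0,0,0,0],
    [0,0,0,0,0,0,0],
    [0,0,0,0,0,0,0],
    [0,0,0,0,0,0,0],
    [0,0,0,0,0,0,0],
  ],
)

```text
time_s: 24.95
eef_pos: [0.4546, 0.3143, 0.1458]
eef_rot: [0.001, 0.071, 0.998, 0.001]
wrist_force: [0.2, 1.1, 0.5]
opening: -0.002
```

```bash
python3 - <<'E'
from h import *
plan([.454,.3135,.117],yawR(81.7),0)
m=camera_model("wrist");p,d=camera("wrist");cv2.imwrite("pics/w3.png",p[...,::-1])
E
```

```text
t 24.95 p [0.4546 0.3143 0.1458] f [0.2 1.1 0.5] op -0.0002
shift [ 0.0006 -0.0009  0.0288] turn [0.07 0.11 0.21] tcp [0.454  0.3135 0.117 ]
```

View pics/w3.png

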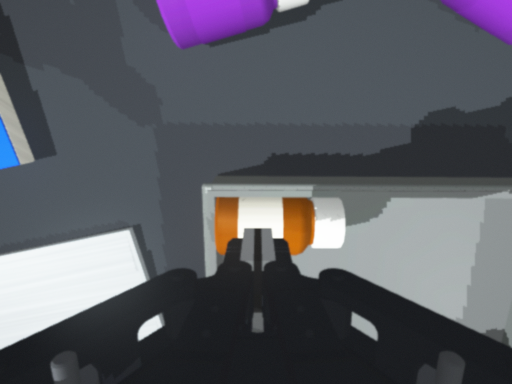

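arm_command(
  series=[
    [0,0,0.015,0,0,0,0],
    [0,0,0.024,0,0,0,0],
    [0,0,0.028,0,0,0,0],
    [0,0,0.029,0,0,0,0],
    [0,0,0.029,0,0,0,0],
  ],
)

```text
time_s: 25.5
eef_pos: [0.4564, 0.3137, 0.1182]
eef_rot: [0.003, 0.07, 0.998, -0.0]
wrist_force: [-0.7, -8.4, 22.3]
opening: 0.004
```

arm_command(
  series=[
    [-0.007,0,0,0,0,0,0],
    [-0.014,0,0,0,0,0,0],
    [-0.021,0,0,0,0,0,0],
    [-0.028,0,0,0,0,0,0],
    [-0.034,0,0,0,0,0,0],
  ],
)

```text
time_s: 26.0
eef_pos: [0.4899, 0.3087, 0.1177]
eef_rot: [0.002, 0.07, 0.998, -0.0]
wrist_force: [1.0, -5.6, 14.6]
opening: 0.0
```

arm_command(
  series=[
    [0,0,-0.01,0,0,0,0],
    [0,0,-0.03,0,0,0,0],
    [0.05,0,-0.06,0,0,0,0],
    [0.08,0,-0.06,0,0,0,0],
    [0.08,0,-0.06,0,0,0,0],
  ],
)

```text
time_s: 26.5
eef_pos: [0.4037, 0.3209, 0.175]
eef_rot: [-0.002, 0.069, 0.998, -0.0]
wrist_force: [0.2, -0.1, 0.2]
opening: -0.001
```

```bash
cat >> h.py <<'E'
def bottles(cam="top"):
    p,d=camera(cam);W=cloud(camera_model(cam),d);a=cv2.inRange(cv2.cvtColor(p,cv2.COLOR_RGB2HSV),(3,110,40),(20,255,255))>0
    s=a&(abs(W[...,0]-.54)<.12)&(abs(W[...,1]-.385)<.15)&(W[...,2]<.06)&(W[...,2]>.03)
    n,l=cv2.connectedComponents(cv2.dilate(s.astype(np.uint8),np.ones((9,9))))
    for i in range(1,n):
        q=W[s&(l==i)]
        if len(q)>15: t=q[q[:,2]>q[:,2].max()-.004]; print(cam,len(q),"crest",t.mean(0).round(4),"y",q[:,1].min().round(3),q[:,1].max().round(3))
    return p
E
python3 - <<'E'
from h import *
obs(); bottles("top"); bottles("wrist")
E
```

```text
t 26.5 p [0.4037 0.3209 0.175 ] f [ 0.2 -0.1  0.2] op -0.0001
top 76 crest [0.5957 0.2941 0.0463] y 0.267 0.323
top 77 crest [0.4732 0.3175 0.049 ] y 0.285 0.34
```

arm_command(
  series=[
    [-0.04,0,0.02,0,0,0,0],
    [-0.061,0,0.04,0,0,0,0],
    [-0.061,0,0.053,0,0,0,0],
    [-0.061,0,0.058,0,0,0,0],
    [-0.061,0,0.06,0,0,0,0],
  ],
)

```text
time_s: 27.1
eef_pos: [0.4708, 0.3113, 0.1179]
eef_rot: [0.002, 0.07, 0.998, -0.001]
wrist_force: [-2.5, -10.3, 31.2]
opening: -0.001
```

arm_command(
  series=[
    [-0.007,0,0,0,0,0,0],
    [-0.014,0,0,0,0,0,0],
    [-0.021,0,0,0,0,0,0],
    [-0.028,0,0,0,0,0,0],
    [-0.034,0,0,0,0,0,0],
  ],
)

```text
time_s: 27.6
eef_pos: [0.5044, 0.3064, 0.1182]
eef_rot: [0.002, 0.07, 0.998, -0.0]
wrist_force: [-0.9, -7.8, 15.7]
opening: -0.003
```

arm_command(
  series=[
    [0,0,-0.01,0,0,0,0],
    [0.018,0,-0.012,0,0,0,0],
    [0.018,0,-0.008,0,0,0,0],
    [0.018,0,-0.002,0,0,0,0],
    [0.018,0,0,0,0,0,0],
  ],
)

```text
time_s: 28.1
eef_pos: [0.486, 0.31, 0.1175]
eef_rot: [0.001, 0.07, 0.998, 0.0]
wrist_force: [-4.1, -6.4, 28.7]
opening: 0.004
```

arm_command(
  series=[
    [-0.007,0,0,0,0,0,0],
    [-0.014,0,0,0,0,0,0],
    [-0.021,0,0,0,0,0,0],
    [-0.028,0,0,0,0,0,0],
    [-0.034,0,0,0,0,0,0],
  ],
)

```text
time_s: 28.6
eef_pos: [0.5213, 0.3046, 0.1183]
eef_rot: [0.003, 0.07, 0.998, 0.0]
wrist_force: [-1.3, -5.0, 20.1]
opening: -0.004
```

arm_command(
  series=[
    [0,0,-0.01,0,0,0,0],
    [0,0,-0.03,0,0,0,0.03],
    [0.05,0,-0.07,0,0,0,0.06],
    [0.1,0,-0.11,0,0,0,0.07],
    [0.14,0,-0.13,0,0,0,0.07],
  ],
)

```text
time_s: 29.1
eef_pos: [0.3976, 0.3219, 0.2346]
eef_rot: [-0.0, 0.071, 0.997, 0.0]
wrist_force: [0.3, 1.6, 0.3]
opening: 0.677
```

```bash
python3 - <<'E'
from h import *
print(obs()["q"].round(2)); p=bottles("top")
np.save("pics/top2.npy",p);cv2.imwrite("pics/top2.png",cv2.resize(p[145:250,95:205],None,fx=4,fy=4)[...,::-1])
E
```

```text
t 29.1 p [0.3976 0.3219 0.2346] f [0.3 1.6 0.3] op 0.0579
[ 0.45  0.12  1.83  0.    1.2  -0.98]
top 77 crest [0.5939 0.2918 0.0459] y 0.268 0.323
top 72 crest [0.5118 0.3058 0.0462] y 0.28 0.333
```

View pics/top2.png

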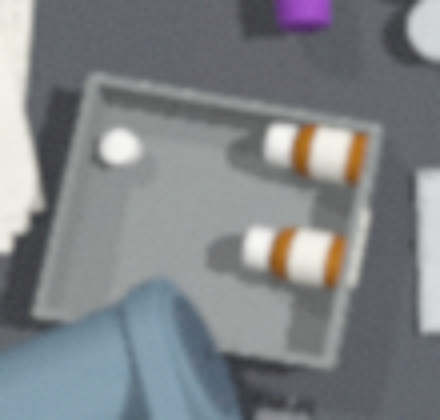

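```bash
python3 - <<'E'
from h import *
Rt=yawR(-8.3,-45);g=np.array([.514,.3186,.033]); z=Rt.as_matrix()[:,2]
print("z",z); plan(g-.1*z,Rt)
plan([.524,.40,.20],yawR(-8.3))
E
```

```text
z [-0.10207525 -0.6997004  -0.70710678]
t 29.15 p [0.3929 0.3236 0.238 ] f [-3.   5.5  0.8] op 0.0653
shift [-0.1213  0.1204  0.0964] turn [ 35.37 -35.24  85.23] tcp [0.5297 0.4263 0.1418]
t 29.15 p [0.3929 0.3236 0.238 ] f [-3.   5.5  0.8] op 0.0653
shift [-0.1192  0.0938 -0.0158] turn [ 6.000e-02 -1.400e-01  9.034e+01] tcp [0.524  0.4    0.2539]
```

arm_command(
  series=[
    [-0.024,0.019,-0.003,0,0,8.5,0.07],
    [-0.048,0.038,-0.006,0,0,17,0.07],
    [-0.072,0.057,-0.009,0,0,25.5,0.07],
    [-0.096,0.076,-0.012,0,0,34,0.07],
    [-0.117,0.094,-0.016,0,0,42.5,0.07],
  ],
)

```text
time_s: 29.65
eef_pos: [0.5284, 0.3991, 0.2488]
eef_rot: [-0.001, 0.43, 0.903, -0.001]
wrist_force: [-0.2, 0.1, 0.1]
opening: 0.819
```

arm_command(
  series=[
    [0,0,0,0,0,8.5,0.07],
    [0,0,0,0,0,17,0.07],
    [0,0,0,0,0,25.5,0.07],
    [0,0,0,0,0,34,0.07],
    [0,0,0,0,0,42.5,0.07],
  ],
)

```text
time_s: 30.15
eef_pos: [0.5273, 0.3985, 0.2487]
eef_rot: [-0.0, 0.728, 0.686, -0.001]
wrist_force: [-0.4, -0.2, -0.6]
opening: 0.817
```

arm_command(
  series=[
    [0,0,0,0,0,5,0.07],
    [0,0,0,0,0,5,0.07],
    [0,0,0,0,0,5,0.07],
    [0,0,0,0,0,5,0.07],
    [0,0,0,0,0,5,0.07],
  ],
)

```text
time_s: 30.65
eef_pos: [0.5275, 0.3985, 0.2498]
eef_rot: [-0.0, 0.755, 0.656, -0.0]
wrist_force: [0.3, -0.6, 0.1]
opening: 0.82
```

arm_command(
  series=[
    [0,0,0,0,-8,0,0.07],
    [0,0,0,0,-16,0,0.07],
    [0,0,0,0,-24,0,0.07],
    [0,0,0,0,-32,0,0.07],
    [0,0,0,0,-40,0,0.07],
  ],
)

```text
time_s: 31.15
eef_pos: [0.5277, 0.399, 0.2509]
eef_rot: [0.226, 0.709, 0.616, -0.259]
wrist_force: [0.4, -0.5, -0.1]
opening: 0.821
```

```bash
python3 - <<'E'
from h import *
print(obs()["q"].round(2))
Rt=yawR(-8.3,-45);g=np.array([.514,.3186,.033]); z=Rt.as_matrix()[:,2]
plan(g-.06*z,Rt); bottles("wrist")
E
```

```text
t 31.15 p [0.5277 0.399  0.2509] f [ 0.4 -0.5 -0.1] op 0.0701
[ 0.64  0.73  1.07 -0.5   1.84  0.77]
t 31.15 p [0.5277 0.399  0.2509] f [ 0.4 -0.5 -0.1] op 0.0701
shift [ 0.088  -0.0021  0.1055] turn [ 0.22 -4.76  0.14] tcp [0.5256 0.3983 0.1135]
wrist 891 crest [0.5164 0.3261 0.0401] y 0.316 0.337
wrist 871 crest [0.5993 0.3142 0.0399] y 0.303 0.325
wrist 300 crest [0.5104 0.2853 0.0411] y 0.272 0.292
wrist 301 crest [0.5934 0.2734 0.0406] y 0.262 0.281
```

arm_command(
  series=[
    [0.022,0,0.026,0,-4.8,0,0.07],
    [0.044,0,0.052,0,-4.8,0,0.07],
    [0.066,-0.001,0.08,0,-4.8,0,0.07],
    [0.088,-0.001,0.1055,0,-4.8,0,0.07],
    [0.088,-0.001,0.1055,0,-4.8,0,0.07],
  ],
)

```text
time_s: 31.7
eef_pos: [0.5239, 0.3964, 0.1067]
eef_rot: [0.248, 0.697, 0.607, -0.292]
wrist_force: [-1.2, -0.5, -1.4]
opening: 0.816
```

arm_command(
  series=[
    [0,0,0,0,0,0,0.07],
    [0,0,0,0,0,0,0.07],
    [0,0,0.01,0,0,0,0.07],
    [0,0,0.02,0,0,0,0.07],
    [0,0,0.02,0,0,0,0.07],
  ],
)

```text
time_s: 32.2
eef_pos: [0.524, 0.3829, 0.0978]
eef_rot: [0.249, 0.698, 0.606, -0.289]
wrist_force: [-0.4, -0.6, -0.2]
opening: 0.815
```

```bash
python3 - <<'E'
from h import *
obs(); plan([.515,.3186,.033],yawR(-8.3,-45))
p,d=camera("wrist");cv2.imwrite("pics/w4.png",p[...,::-1])
E
```

```text
t 32.2 p [0.524  0.3829 0.0978] f [-0.4 -0.6 -0.2] op 0.0696
t 32.2 p [0.524  0.3829 0.0978] f [-0.4 -0.6 -0.2] op 0.0696
shift [-0.0002  0.0003  0.0378] turn [ 0.07 -0.15  0.18] tcp [0.5205 0.3563 0.0711]
```

View pics/w4.png

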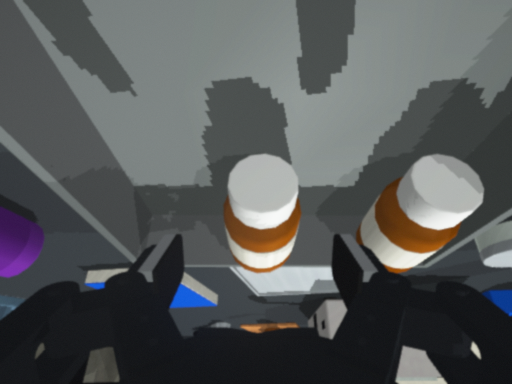

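arm_command(
  series=[
    [0,0,0.015,0,0,0,0.07],
    [0,0,0.03,0,0,0,0.07],
    [0,0,0.0375,0,0,0,0.07],
    [0,0,0.0375,0,0,0,0.07],
    [0,0,0.0375,0,0,0,0.03],
  ],
)

```text
time_s: 32.75
eef_pos: [0.5208, 0.3579, 0.0717]
eef_rot: [0.25, 0.698, 0.606, -0.288]
wrist_force: [0.6, -1.1, 0.2]
opening: 0.666
```

arm_command(
  series=[
    [0,0,0,0,0,0,0.03],
    [0,0,0,0,0,0,0.03],
    [0,0,0,0,0,0,0.03],
    [0,0,0,0,0,0,0.03],
    [0,0,0,0,0,0,0.03],
  ],
)

```text
time_s: 33.25
eef_pos: [0.5212, 0.3588, 0.0726]
eef_rot: [0.25, 0.698, 0.606, -0.287]
wrist_force: [1.0, 4.4, 3.2]
opening: 0.468
```

arm_command(
  series=[
    [-0.007,0,-0.007,0,0,0,0.03],
    [-0.028,0,-0.028,0,0,0,0.03],
    [-0.056,0,-0.056,0,0,0,0.03],
    [-0.084,0,-0.084,0,0,0,0.03],
    [-0.112,0,-0.112,0,0,0,0.03],
  ],
)

```text
time_s: 33.75
eef_pos: [0.5201, 0.3571, 0.2309]
eef_rot: [0.25, 0.698, 0.606, -0.289]
wrist_force: [-0.4, 1.1, -1.1]
opening: 0.467
```

```bash
python3 - <<'E'
from h import *
print(obs()["q"].round(2))
R1=yawR(-8.3,0); plan([.53,.20,.20],R1); plan([.53,.20,.20],yawR(-8.3,45))
E
```

```text
t 33.75 p [0.5201 0.3571 0.2309] f [-0.4  1.1 -1.1] op 0.0399
[ 0.61  0.71  1.17 -0.56  1.82  0.77]
t 33.75 p [0.5201 0.3571 0.2309] f [-0.4  1.1 -1.1] op 0.0399
shift [-0.1256  0.0318  0.0924] turn [-1.000e-02  4.486e+01  2.400e-01] tcp [0.53   0.2    0.2539]
t 33.75 p [0.5201 0.3571 0.2309] f [-0.4  1.1 -1.1] op 0.0399
shift [-0.1415  0.0317  0.1305] turn [-0.11 89.86  0.23] tcp [0.5245 0.1623 0.2381]
```

arm_command(
  series=[
    [-0.025,0.006,0.018,0,8.5,0,0.03],
    [-0.05,0.012,0.036,0,17,0,0.03],
    [-0.075,0.019,0.055,0,25.5,0,0.03],
    [-0.1,0.025,0.073,0,34,0,0.03],
    [-0.1256,0.0318,0.0924,0,42.5,0,0.03],
  ],
)

```text
time_s: 34.25
eef_pos: [0.53, 0.1995, 0.2537]
eef_rot: [0.012, 0.755, 0.656, -0.012]
wrist_force: [0.2, -1.4, -1.4]
opening: 0.469
```

arm_command(
  series=[
    [0,0,0,0,2.4,0,0.03],
    [0,0,0,0,2.4,0,0.03],
    [0,0,0,0,2.4,0,0.03],
    [0,0,0,0,2.4,0,0.03],
    [0,0,0,0,2.4,0,0.03],
  ],
)

```text
time_s: 34.75
eef_pos: [0.5301, 0.2017, 0.2526]
eef_rot: [-0.001, 0.754, 0.656, -0.0]
wrist_force: [0.2, -0.1, 0.0]
opening: 0.467
```

arm_command(
  series=[
    [0,0,0,0,0,8.5,0.03],
    [0,0,0,0,0,17,0.03],
    [0,0,0,0,0,25.5,0.03],
    [0,0,0,0,0,34,0.03],
    [0,0,0,0,0,42.5,0.03],
  ],
)

```text
time_s: 35.25
eef_pos: [0.5302, 0.2016, 0.2527]
eef_rot: [-0.001, 0.942, 0.335, -0.0]
wrist_force: [0.1, -0.4, -0.5]
opening: 0.469
```

arm_command(
  series=[
    [0,0,0,0,0,8.5,0.03],
    [0,0,0,0,0,17,0.03],
    [0,0,0,0,0,17.5,0.03],
    [0,0,0,0,0,17.5,0.03],
    [0,0,0,0,0,17.5,0.03],
  ],
)

```text
time_s: 35.75
eef_pos: [0.5304, 0.2009, 0.253]
eef_rot: [-0.001, 0.981, 0.192, 0.0]
wrist_force: [0.4, -0.0, 0.5]
opening: 0.469
```

```bash
python3 - <<'E'
from h import *
print(obs()["q"].round(2))
plan([.50,.175,.16],yawR(-68.3,45))
E
```

```text
t 35.75 p [0.5304 0.2009 0.253 ] f [ 0.4 -0.   0.5] op 0.04
[0.15 0.21 1.68 0.   1.25 1.34]
t 35.75 p [0.5304 0.2009 0.253 ] f [ 0.4 -0.   0.5] op 0.04
shift [-0.076   0.0123  0.0548] turn [-0.26 44.97  0.38] tcp [0.4646 0.1609 0.1981]
```

arm_command(
  series=[
    [-0.015,0.002,0,0,8.5,0,0.03],
    [-0.03,0.005,0,0,17,0,0.03],
    [-0.045,0.008,0.01,0,25.5,0,0.03],
    [-0.06,0.01,0.02,0,34,0,0.03],
    [-0.076,0.0123,0.03,0,42.5,0,0.03],
  ],
)

```text
time_s: 36.25
eef_pos: [0.4678, 0.1661, 0.2256]
eef_rot: [-0.07, 0.923, 0.183, 0.331]
wrist_force: [-0.0, 1.3, -0.7]
opening: 0.471
```

arm_command(
  series=[
    [0,0,0,0,2.4,0,0.03],
    [0,0,0,0,2.4,0,0.03],
    [0,0,0,0,2.4,0,0.03],
    [0,0,0,0,2.4,0,0.03],
    [0,0,0,0,2.4,0,0.03],
  ],
)

```text
time_s: 36.75
eef_pos: [0.4708, 0.1668, 0.2277]
eef_rot: [-0.074, 0.917, 0.181, 0.349]
wrist_force: [0.1, 0.6, -0.1]
opening: 0.47
```

```bash
python3 - <<'E'
from h import *
o=obs();print(o["q"].round(2)); Rc=rot(o["eef_rot"]);g=o["eef_pos"]+Rc.apply([0,0,.0539]);print("g",g)
p,d=camera("scene");m=camera_model("scene");u,v=proj(m,g)[0].astype(int);print(u,v)
cv2.imwrite("pics/s3.png",cv2.resize(p[v-60:v+60,u-60:u+60],None,fx=5,fy=5,interpolation=cv2.INTER_CUBIC)[...,::-1])
E
```

```text
t 36.75 p [0.4708 0.1668 0.2277] f [ 0.1  0.6 -0.1] op 0.0401
[-0.05 -0.2   2.3   0.7   0.47  0.59]
g [0.50384631 0.18094564 0.1874705 ]
270 146
```

View pics/s3.png

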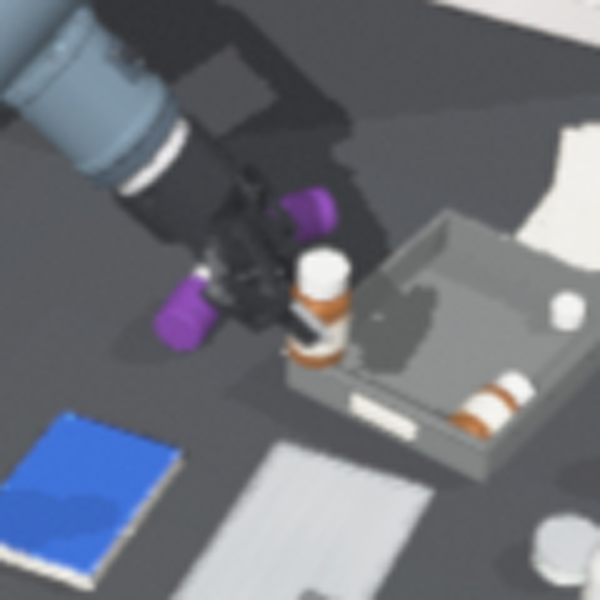

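```bash
python3 - <<'E'
from h import *
plan([.518,.1665,.065],yawR(-68.3,45)); print(rot(ctrl.get_obs()["eef_rot"]).inv().apply([0,0,-1]))
E
```

```text
t 36.8 p [0.4707 0.1668 0.2275] f [ 0.3 -0.7 -0.2] op 0.0402
shift [-0.0786  0.0191  0.0963] turn [-0.99  3.26  0.25] tcp [0.4826 0.1524 0.1031]
[-0.66580872  0.00959448  0.74606078]
```

arm_command(
  series=[
    [-0.016,0.004,0.019,-1,3.2,0.2,0.03],
    [-0.032,0.008,0.038,-1,3.2,0.2,0.03],
    [-0.048,0.012,0.058,-1,3.2,0.2,0.03],
    [-0.064,0.016,0.078,-1,3.2,0.2,0.03],
    [-0.0786,0.019,0.0963,-1,3.2,0.2,0.03],
  ],
)

```text
time_s: 37.3
eef_pos: [0.4817, 0.1554, 0.1179]
eef_rot: [-0.075, 0.907, 0.175, 0.376]
wrist_force: [0.3, 0.5, -0.5]
opening: 0.471
```

arm_command(
  series=[
    [0,0,0,0,0,0,0.03],
    [0,0,0,0,0,0,0.03],
    [0,0,0,0,0,0,0.03],
    [0,0,0,0,0,0,0.03],
    [0,0,0,0,0,0,0.03],
  ],
)

```text
time_s: 37.8
eef_pos: [0.4816, 0.1557, 0.1197]
eef_rot: [-0.075, 0.906, 0.175, 0.377]
wrist_force: [0.4, -0.1, -0.4]
opening: 0.468
```

```bash
python3 - <<'E'
from h import *
plan([.518,.1665,.0455],yawR(-68.3,45)); print(rot(ctrl.get_obs()["eef_rot"]).inv().apply([0,0,-1]))
E
```

```text
t 37.8 p [0.4816 0.1557 0.1197] f [ 0.4 -0.1 -0.4] op 0.04
shift [-0.0258  0.0036  0.0252] turn [-0.38 -0.18  0.04] tcp [0.4826 0.1524 0.0836]
[-0.70930084  0.00413423  0.70489377]
```

arm_command(
  series=[
    [-0.004,0.001,0.004,0,0,0,0.03],
    [-0.008,0.002,0.008,0,0,0,0.03],
    [-0.012,0.0035,0.012,0,0,0,0.03],
    [-0.016,0.0035,0.016,0,0,0,0.03],
    [-0.016,0.0035,0.016,0,0,0,0.03],
  ],
)

```text
time_s: 38.3
eef_pos: [0.4822, 0.1525, 0.0958]
eef_rot: [-0.075, 0.907, 0.175, 0.376]
wrist_force: [-0.0, 0.8, -0.2]
opening: 0.471
```

```bash
python3 - <<'E'
from h import *
print(obs()["q"].round(3));plan([.518,.1665,.0455],yawR(-68.3,45))
E
```

```text
t 38.3 p [0.4822 0.1525 0.0958] f [-0.   0.8 -0.2] op 0.0402
[-0.099  0.207  2.333  1.905  0.359 -0.706]
t 38.3 p [0.4822 0.1525 0.0958] f [-0.   0.8 -0.2] op 0.0402
shift [-0.0084  0.0003  0.0088] turn [-0.4  -0.05 -0.02] tcp [0.4826 0.1524 0.0836]
```

arm_command(
  series=[
    [-0.003,0,0.003,-0.4,0,0,0.03],
    [-0.005,0,0.005,-0.4,0,0,0.03],
    [-0.0065,0,0.0065,-0.4,0,0,0.03],
    [-0.0075,0,0.0075,-0.4,0,0,0.03],
    [-0.0075,0,0.0075,-0.4,0,0,0.03],
  ],
)

```text
time_s: 38.8
eef_pos: [0.4822, 0.1525, 0.0851]
eef_rot: [-0.072, 0.907, 0.174, 0.376]
wrist_force: [0.4, -0.2, -0.9]
opening: 0.467
```

```bash
python3 - <<'E'
from h import *
print(obs()["q"].round(3));plan([.518,.1665,.0455],yawR(-68.3,45))
p,d=camera("scene");m=camera_model("scene");u,v=proj(m,[.527,.17,.045])[0].astype(int);print(u,v)
cv2.imwrite("pics/s4.png",cv2.resize(p[v-40:v+40,u-50:u+50],None,fx=6,fy=6,interpolation=cv2.INTER_CUBIC)[...,::-1])
W=cloud(m,d);hsv=cv2.cvtColor(p,cv2.COLOR_RGB2HSV);s=(abs(W[...,0]-.527)<.04)&(abs(W[...,1]-.17)<.04)&(W[...,2]>.06)&(hsv[...,2]>150)&(hsv[...,1]<60);print("cap top",s.sum(),np.percentile(W[s][:,2],[50,95]),W[s].mean(0))
E
```

```text
t 38.8 p [0.4822 0.1525 0.0851] f [ 0.4 -0.2 -0.9] op 0.0398
[-0.094  0.243  2.33   2.007  0.364 -0.809]
t 38.8 p [0.4822 0.1525 0.0851] f [ 0.4 -0.2 -0.9] op 0.0398
shift [-0.0008  0.0002  0.0013] turn [-0.01 -0.05 -0.02] tcp [0.4826 0.1524 0.0836]
274 180
cap top 80 [0.08229812 0.08673338] [0.52946212 0.16477561 0.07856054]
```

View pics/s4.png

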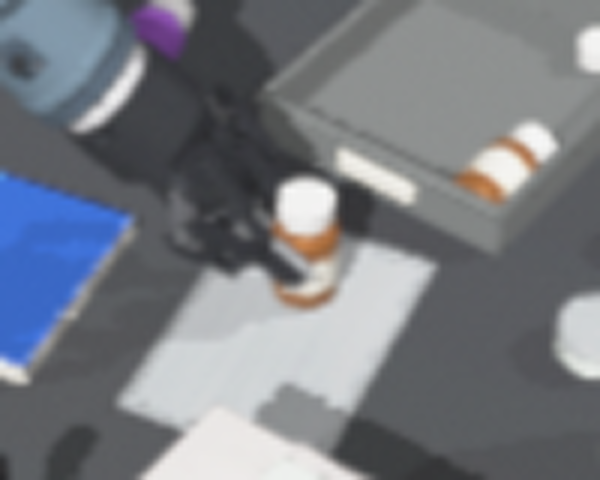

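arm_command(
  series=[
    [-0.001,0,0.001,0,0,0,0.03],
    [-0.0015,0,0.0015,0,0,0,0.03],
    [-0.002,0,0.002,0,0,0,0.03],
    [-0.002,0,0.002,0,0,0,0.03],
    [-0.002,0,0.002,0,0,0,0.03],
  ],
)

```text
time_s: 39.35
eef_pos: [0.4823, 0.1525, 0.0824]
eef_rot: [-0.072, 0.907, 0.174, 0.376]
wrist_force: [-0.4, 0.9, -0.8]
opening: 0.469
```

```bash
python3 - <<'E'
from h import *
obs()
E
```

```text
t 39.35 p [0.4823 0.1525 0.0824] f [-0.4  0.9 -0.8] op 0.04
```

arm_command(
  series=[
    [-0.0005,0,0.0005,0,0,0,0.03],
    [-0.001,0,0.001,0,0,0,0.03],
    [-0.001,0,0.001,0,0,0,0.03],
    [-0.001,0,0.001,0,0,0,0.03],
    [-0.001,0,0.001,0,0,0,0.03],
  ],
)

```text
time_s: 39.85
eef_pos: [0.4831, 0.1528, 0.0821]
eef_rot: [-0.073, 0.907, 0.174, 0.378]
wrist_force: [-5.9, -1.9, 9.9]
opening: 0.467
```

```bash
python3 - <<'E'
from h import *
obs()
p,d=camera("scene");m=camera_model("scene");W=cloud(m,d);hsv=cv2.cvtColor(p,cv2.COLOR_RGB2HSV);s=(abs(W[...,0]-.527)<.04)&(abs(W[...,1]-.17)<.04)&(W[...,2]>.06)&(hsv[...,2]>150)&(hsv[...,1]<60);print("cap top",s.sum(),np.percentile(W[s][:,2],[50,95]))
E
```

```text
t 39.85 p [0.4831 0.1528 0.0821] f [-5.9 -1.9  9.9] op 0.0399
cap top 74 [0.07902164 0.08354167]
```

arm_command(
  series=[
    [0,0,0,0,0,0,0.045],
    [0,0,0,0,0,0,0.055],
    [0,0,0,0,0,0,0.065],
    [0,0,0,0,0,0,0.07],
    [0,0,0,0,0,0,0.07],
  ],
)

```text
time_s: 40.4
eef_pos: [0.4822, 0.1525, 0.0808]
eef_rot: [-0.072, 0.907, 0.174, 0.376]
wrist_force: [-0.0, -0.4, -0.5]
opening: 0.819
```

arm_command(
  series=[
    [0,0,-0.015,0,0,0,0.07],
    [0,0,-0.04,0,0,0,0.07],
    [0,0,-0.07,0,0,0,0.07],
    [0,0,-0.1,0,0,0,0.07],
    [0,0,-0.1,0,0,0,0.07],
  ],
)

```text
time_s: 40.9
eef_pos: [0.4158, 0.126, 0.1533]
eef_rot: [-0.071, 0.907, 0.174, 0.378]
wrist_force: [0.5, -0.3, 0.1]
opening: 0.818
```

arm_command(
  series=[
    [-0.01,0,-0.02,0,-8.5,0,0.04],
    [-0.01,0,-0.04,0,-17,0,0.0],
    [-0.01,0,-0.06,0,-25.5,0,0.0],
    [-0.01,0,-0.06,0,-34,0,0.0],
    [-0.01,0,-0.06,0,-42.5,0,0.0],
  ],
)

```text
time_s: 41.4
eef_pos: [0.3696, 0.1066, 0.1881]
eef_rot: [-0.039, 0.968, 0.191, 0.16]
wrist_force: [0.3, 0.9, -0.1]
opening: 0.004
```

```bash
python3 - <<'E'
from h import *
print(obs()["q"].round(2)); bottles("top")
p,d=camera("scene");m=camera_model("scene");W=cloud(m,d);s=(abs(W[...,0]-.527)<.05)&(abs(W[...,1]-.17)<.05)&(W[...,2]>.06)&(W[...,2]<.1);print("cap",s.sum(),W[s].mean(0),np.percentile(W[s][:,2],95))
plan([.604,.2915,.145],yawR(-98.3),0);plan([.604,.2915,.145],yawR(81.7),0);
E
```

```text
t 41.4 p [0.3696 0.1066 0.1881] f [ 0.3  0.9 -0.1] op 0.0003
[-0.15 -0.32  2.36  0.24  0.84  0.89]
top 78 crest [0.5932 0.2952 0.0479] y 0.267 0.323
cap 75 [0.53178995 0.16547657 0.0760411 ] 0.0836590192236401
t 41.5 p [0.3728 0.1078 0.1891] f [0.4 1.  0.8] op 0.0002
shift [ 0.2534 -0.0794  0.1365] turn [ -5.99 -18.59  30.62] tcp [0.604  0.2915 0.145 ]
t 41.5 p [0.3728 0.1078 0.1891] f [0.4 1.  0.8] op 0.0002
shift [ 0.2534 -0.0794  0.1365] turn [  24.72   -7.96 -147.26] tcp [0.604  0.2915 0.145 ]
```

```bash
python3 - <<'E'
from h import *
plan([.42,.15,.24],yawR(-98.3),0); Rt=yawR(-98.3); print(Rt.inv().apply(np.array([.603,.291,.15])-[.42,.15,.24]))
E
```

```text
t 41.5 p [0.3728 0.1078 0.1891] f [0.4 1.  0.8] op 0.0002
shift [ 0.0732 -0.0214 -0.028 ] turn [ -5.99 -18.59  30.62] tcp [0.42 0.15 0.24]
[ 0.160729   -0.16594032  0.09      ]
```

arm_command(
  series=[
    [0.015,-0.004,-0.006,-1.2,-3.7,6.1,0],
    [0.03,-0.008,-0.012,-2.4,-7.4,12.2,0],
    [0.045,-0.012,-0.018,-3.6,-11.2,18.4,0],
    [0.06,-0.016,-0.024,-4.8,-14.9,24.5,0],
    [0.0732,-0.0214,-0.028,-6,-18.6,30.6,0],
  ],
)

```text
time_s: 42.0
eef_pos: [0.4176, 0.1517, 0.2371]
eef_rot: [-0.003, 0.997, -0.073, -0.003]
wrist_force: [-0.0, 0.4, 0.5]
opening: -0.001
```

arm_command(
  series=[
    [0.032,-0.033,0,0,0,0,0],
    [0.064,-0.066,0,0,0,0,0],
    [0.096,-0.099,0,0,0,0,0],
    [0.128,-0.132,0,0,0,0,0],
    [0.16,-0.166,0,0,0,0,0],
  ],
)

```text
time_s: 42.5
eef_pos: [0.6006, 0.2929, 0.2353]
eef_rot: [-0.004, 0.997, -0.071, -0.003]
wrist_force: [0.5, 1.4, 1.1]
opening: 0.002
```

arm_command(
  series=[
    [0,0,0.04,0,0,0,0],
    [0,0,0.08,0,0,0,0],
    [0,0,0.08,0,0,0,0],
    [0,0,0.08,0,0,0,0],
    [0,0,0.08,0,0,0,0],
  ],
)

```text
time_s: 43.0
eef_pos: [0.601, 0.2916, 0.1597]
eef_rot: [-0.002, 0.997, -0.072, -0.0]
wrist_force: [0.1, -0.2, 1.1]
opening: -0.002
```

```bash
python3 - <<'E'
from h import *
plan([.603,.291,.1165],yawR(-98.3),0)
E
```

```text
t 43.0 p [0.601  0.2916 0.1597] f [ 0.1 -0.2  1.1] op -0.0002
shift [0.0021 0.0005 0.0432] turn [-0.27  0.07 -0.01] tcp [0.603  0.291  0.1165]
```

arm_command(
  series=[
    [0.002,0,0.02,0,0,0,0],
    [0.002,0,0.034,0,0,0,0],
    [0.002,0,0.04,0,0,0,0],
    [0.002,0,0.0435,0,0,0,0],
    [0.002,0,0.0435,0,0,0,0],
  ],
)

```text
time_s: 43.5
eef_pos: [0.6026, 0.2911, 0.1183]
eef_rot: [-0.001, 0.997, -0.072, -0.001]
wrist_force: [-8.9, -4.7, 21.9]
opening: 0.001
```

arm_command(
  series=[
    [-0.007,0,0,0,0,0,0],
    [-0.014,0,0,0,0,0,0],
    [-0.021,0,0,0,0,0,0],
    [-0.028,0,0,0,0,0,0],
    [-0.034,0,0,0,0,0,0],
  ],
)

```text
time_s: 44.0
eef_pos: [0.5701, 0.296, 0.1177]
eef_rot: [-0.002, 0.997, -0.073, 0.001]
wrist_force: [-2.0, -2.8, 9.0]
opening: -0.003
```

arm_command(
  series=[
    [0,0,-0.01,0,0,0,0],
    [0.018,0,-0.012,0,0,0,0],
    [0.018,0,-0.008,0,0,0,0],
    [0.018,0,-0.002,0,0,0,0],
    [0.018,0,0,0,0,0,0],
  ],
)

```text
time_s: 44.5
eef_pos: [0.5889, 0.2935, 0.1179]
eef_rot: [-0.002, 0.997, -0.073, 0.002]
wrist_force: [-0.5, -7.0, 27.0]
opening: -0.0
```

arm_command(
  series=[
    [-0.007,0,0,0,0,0,0],
    [-0.014,0,0,0,0,0,0],
    [-0.021,0,0,0,0,0,0],
    [-0.028,0,0,0,0,0,0],
    [-0.034,0,0,0,0,0,0],
  ],
)

```text
time_s: 45.0
eef_pos: [0.5547, 0.2985, 0.1181]
eef_rot: [-0.002, 0.997, -0.073, 0.002]
wrist_force: [-1.3, -4.7, 20.1]
opening: 0.001
```

arm_command(
  series=[
    [0,0,-0.01,0,0,0,0],
    [0.018,0,-0.012,0,0,0,0],
    [0.018,0,-0.008,0,0,0,0],
    [0.018,0,-0.002,0,0,0,0],
    [0.018,0,0,0,0,0,0],
  ],
)

```text
time_s: 45.5
eef_pos: [0.5729, 0.2956, 0.1172]
eef_rot: [-0.001, 0.997, -0.073, 0.002]
wrist_force: [1.8, -6.1, 26.6]
opening: 0.0
```

arm_command(
  series=[
    [-0.007,0,0,0,0,0,0],
    [-0.014,0,0,0,0,0,0],
    [-0.021,0,0,0,0,0,0],
    [-0.028,0,0,0,0,0,0],
    [-0.034,0,0,0,0,0,0],
  ],
)

```text
time_s: 46.0
eef_pos: [0.539, 0.3006, 0.1182]
eef_rot: [-0.001, 0.997, -0.073, 0.002]
wrist_force: [0.2, -6.6, 25.5]
opening: -0.003
```

arm_command(
  series=[
    [0,0,-0.01,0,0,0,0],
    [0,0,-0.03,0,0,0,0.03],
    [-0.03,0,-0.07,0,0,0,0.06],
    [-0.06,0,-0.11,0,0,0,0.07],
    [-0.09,-0.03,-0.14,0,0,0,0.07],
  ],
)

```text
time_s: 46.5
eef_pos: [0.4516, 0.3403, 0.2537]
eef_rot: [-0.0, 0.997, -0.074, -0.003]
wrist_force: [0.9, 1.5, 0.3]
opening: 0.686
```

```bash
python3 - <<'E'
from h import *
print(obs()["q"].round(2)); bottles("top")
E
```

```text
t 46.5 p [0.4516 0.3403 0.2537] f [0.9 1.5 0.3] op 0.0586
[0.43 0.21 1.68 0.   1.26 2.15]
top 76 crest [0.5341 0.304  0.0491] y 0.276 0.331
```

```bash
python3 - <<'E'
from h import *
plan([.546,.398,.25],yawR(-8.3),0)
E
```

```text
t 46.55 p [0.4498 0.3467 0.2591] f [-1.4  4.2  3. ] op 0.0653
shift [ 0.0879 -0.0646  0.0094] turn [ -0.42  -0.25 -89.97] tcp [0.546 0.398 0.25 ]
```

arm_command(
  series=[
    [0.018,-0.013,0.002,0,0,-8.5,0.07],
    [0.036,-0.026,0.004,0,0,-17,0.07],
    [0.054,-0.039,0.006,0,0,-25.5,0.07],
    [0.072,-0.052,0.008,0,0,-34,0.07],
    [0.087,-0.0646,0.008,0,0,-42.5,0.07],
  ],
)

```text
time_s: 47.05
eef_pos: [0.5483, 0.3933, 0.2425]
eef_rot: [-0.001, 0.955, 0.297, -0.003]
wrist_force: [0.1, -0.8, 0.8]
opening: 0.819
```

arm_command(
  series=[
    [0,0,0,0,0,-8.5,0.07],
    [0,0,0,0,0,-17,0.07],
    [0,0,0,0,0,-25.5,0.07],
    [0,0,0,0,0,-34,0.07],
    [0,0,0,0,0,-42.5,0.07],
  ],
)

```text
time_s: 47.55
eef_pos: [0.5475, 0.393, 0.2428]
eef_rot: [-0.003, 0.782, 0.623, -0.002]
wrist_force: [-0.2, -0.5, -0.2]
opening: 0.817
```

arm_command(
  series=[
    [0,0,0,0,0,-5,0.07],
    [0,0,0,0,0,-5,0.07],
    [0,0,0,0,0,-5,0.07],
    [0,0,0,0,0,-5,0.07],
    [0,0,0,0,0,-5,0.07],
  ],
)

```text
time_s: 48.05
eef_pos: [0.5486, 0.3931, 0.2448]
eef_rot: [-0.002, 0.757, 0.653, -0.001]
wrist_force: [0.0, 0.2, 0.3]
opening: 0.818
```

arm_command(
  series=[
    [0,0,0,0,-8,0,0.07],
    [0,0,0,0,-16,0,0.07],
    [0,0,0,0,-24,0,0.07],
    [0,0,0,0,-32,0,0.07],
    [0,0,0,0,-40,0,0.07],
  ],
)

```text
time_s: 48.55
eef_pos: [0.5489, 0.3936, 0.246]
eef_rot: [0.224, 0.711, 0.614, -0.26]
wrist_force: [0.2, 0.3, -0.4]
opening: 0.82
```

```bash
python3 - <<'E'
from h import *
Rt=yawR(-8.3,-45);g=np.array([.538,.317,.033]); z=Rt.as_matrix()[:,2]
plan(g-.05*z,Rt); bottles("wrist")
E
```

```text
t 48.55 p [0.5489 0.3936 0.246 ] f [ 0.2  0.3 -0.4] op 0.07
shift [0.087  0.0005 0.1092] turn [-0.13 -4.85  0.  ] tcp [0.5486 0.3897 0.1065]
wrist 910 crest [0.5414 0.3225 0.0404] y 0.313 0.334
wrist 304 crest [0.5357 0.282  0.0411] y 0.271 0.289
```

arm_command(
  series=[
    [0.022,0.001,0.027,0,-4.8,0,0.07],
    [0.044,0.002,0.054,0,-4.8,0,0.07],
    [0.066,0.003,0.082,0,-4.8,0,0.07],
    [0.087,0.003,0.109,0,-4.8,0,0.07],
    [0.087,0.003,0.109,0,-4.8,0,0.07],
  ],
)

```text
time_s: 49.1
eef_pos: [0.548, 0.3876, 0.0995]
eef_rot: [0.246, 0.698, 0.605, -0.293]
wrist_force: [-1.6, 0.5, -0.8]
opening: 0.818
```

arm_command(
  series=[
    [0,0,0,0,0,0,0.07],
    [0,0,0,0,0,0,0.07],
    [0,0,0.005,0,0,0,0.07],
    [0,0,0.01,0,0,0,0.07],
    [0,0,0.01,0,0,0,0.07],
  ],
)

```text
time_s: 49.6
eef_pos: [0.5496, 0.3821, 0.0988]
eef_rot: [0.247, 0.699, 0.605, -0.289]
wrist_force: [1.0, -0.1, -0.6]
opening: 0.817
```

```bash
python3 - <<'E'
from h import *
plan([.540,.316,.033],yawR(-8.3,-45))
p,d=camera("wrist");a=cv2.inRange(cv2.cvtColor(p,cv2.COLOR_RGB2HSV),(3,110,40),(20,255,255))[120:300];ys,xs=np.nonzero(a);print("amber cols",np.percentile(xs,[1,50,99]),"rows",ys.min()+120,ys.max()+120)
E
```

```text
t 49.6 p [0.5496 0.3821 0.0988] f [ 1.  -0.1 -0.6] op 0.0697
shift [-0.0009  0.0002  0.0399] turn [-0.21 -0.3   0.1 ] tcp [0.5455 0.3537 0.0711]
amber cols [226. 262. 299.] rows 198 299
```

arm_command(
  series=[
    [0,0,0.015,0,0,0,0.07],
    [0,0,0.03,0,0,0,0.07],
    [0,0,0.0395,0,0,0,0.07],
    [0,0,0.0395,0,0,0,0.07],
    [0,0,0.0395,0,0,0,0.03],
  ],
)

```text
time_s: 50.15
eef_pos: [0.5455, 0.3547, 0.0702]
eef_rot: [0.247, 0.699, 0.605, -0.289]
wrist_force: [0.9, -0.3, 0.3]
opening: 0.665
```

arm_command(
  series=[
    [0,0,0,0,0,0,0.03],
    [0,0,0,0,0,0,0.03],
    [0,0,0,0,0,0,0.03],
    [0,0,0,0,0,0,0.03],
    [0,0,0,0,0,0,0.03],
  ],
)

```text
time_s: 50.65
eef_pos: [0.5459, 0.3557, 0.0712]
eef_rot: [0.248, 0.699, 0.605, -0.288]
wrist_force: [1.4, 3.0, 2.8]
opening: 0.47
```

arm_command(
  series=[
    [-0.007,0,-0.007,0,0,0,0.03],
    [-0.028,0,-0.028,0,0,0,0.03],
    [-0.056,0,-0.056,0,0,0,0.03],
    [-0.084,0,-0.084,0,0,0,0.03],
    [-0.112,0,-0.112,0,0,0,0.03],
  ],
)

```text
time_s: 51.15
eef_pos: [0.5455, 0.3539, 0.2296]
eef_rot: [0.247, 0.699, 0.605, -0.29]
wrist_force: [0.8, 0.2, -0.9]
opening: 0.467
```

```bash
python3 - <<'E'
from h import *
plan([.50,.20,.21],yawR(-8.3,0))
E
```

```text
t 51.15 p [0.5455 0.3539 0.2296] f [ 0.8  0.2 -0.9] op 0.0399
shift [-0.1369 -0.0229  0.0877] turn [-0.31 44.76  0.07] tcp [0.5    0.2    0.2639]
```

arm_command(
  series=[
    [-0.027,-0.004,0.017,0,8.5,0,0.03],
    [-0.054,-0.009,0.035,0,17,0,0.03],
    [-0.082,-0.014,0.052,0,25.5,0,0.03],
    [-0.11,-0.018,0.07,0,34,0,0.03],
    [-0.137,-0.023,0.0877,0,42.5,0,0.03],
  ],
)

```text
time_s: 51.65
eef_pos: [0.4996, 0.1993, 0.2638]
eef_rot: [0.01, 0.756, 0.654, -0.013]
wrist_force: [0.9, -1.0, -0.1]
opening: 0.466
```

arm_command(
  series=[
    [0,0,0,0,2.3,0,0.03],
    [0,0,0,0,2.3,0,0.03],
    [0,0,0,0,2.3,0,0.03],
    [0,0,0,0,2.3,0,0.03],
    [0,0,0,0,2.3,0,0.03],
  ],
)

```text
time_s: 52.15
eef_pos: [0.5001, 0.2013, 0.2625]
eef_rot: [-0.002, 0.756, 0.655, -0.001]
wrist_force: [0.1, 1.2, -0.9]
opening: 0.467
```

arm_command(
  series=[
    [0,0,0,0,0,8.5,0.03],
    [0,0,0,0,0,17,0.03],
    [0,0,0,0,0,25.5,0.03],
    [0,0,0,0,0,34,0.03],
    [0,0,0,0,0,42.5,0.03],
  ],
)

```text
time_s: 52.65
eef_pos: [0.5002, 0.2012, 0.2625]
eef_rot: [-0.001, 0.943, 0.333, -0.002]
wrist_force: [0.6, -0.4, -1.3]
opening: 0.471
```

arm_command(
  series=[
    [0,0,0,0,0,8.5,0.03],
    [0,0,0,0,0,17,0.03],
    [0,0,0,0,0,17.5,0.03],
    [0,0,0,0,0,17.5,0.03],
    [0,0,0,0,0,17.5,0.03],
  ],
)

```text
time_s: 53.15
eef_pos: [0.5002, 0.2006, 0.2629]
eef_rot: [-0.001, 0.982, 0.19, -0.002]
wrist_force: [-0.3, -0.4, -0.8]
opening: 0.469
```

```bash
python3 - <<'E'
from h import *
plan([.5165,.077,.17],yawR(-68.3,45))
E
```

```text
t 53.15 p [0.5002 0.2006 0.2629] f [-0.3 -0.4 -0.8] op 0.0401
shift [-0.0689  0.1209  0.0545] turn [-0.24 45.17  0.08] tcp [0.4811 0.0629 0.2081]
```

arm_command(
  series=[
    [-0.013,0.024,0,0,8.5,0,0.03],
    [-0.027,0.048,0,0,17,0,0.03],
    [-0.041,0.072,0.01,0,25.5,0,0.03],
    [-0.055,0.097,0.02,0,34,0,0.03],
    [-0.069,0.121,0.03,0,42.5,0,0.03],
  ],
)

```text
time_s: 53.65
eef_pos: [0.482, 0.0791, 0.2373]
eef_rot: [-0.067, 0.932, 0.182, 0.306]
wrist_force: [0.2, 1.5, -0.9]
opening: 0.472
```

arm_command(
  series=[
    [0,0,0,0,2.6,0,0.03],
    [0,0,0,0,2.6,0,0.03],
    [0,0,0,0,2.6,0,0.03],
    [0,0,0,0,2.6,0,0.03],
    [0,0,0,0,2.6,0,0.03],
  ],
)

```text
time_s: 54.15
eef_pos: [0.4833, 0.0804, 0.238]
eef_rot: [-0.072, 0.925, 0.181, 0.325]
wrist_force: [0.2, 0.3, -0.5]
opening: 0.472
```

```bash
python3 - <<'E'
from h import *
plan([.5165,.077,.07],yawR(-68.3,45));print(obs()["q"].round(2))
E
```

```text
t 54.15 p [0.4833 0.0804 0.238 ] f [ 0.2  0.3 -0.5] op 0.0403
shift [-0.0882  0.0174  0.0954] turn [-1.15  6.08 -0.06] tcp [0.4811 0.0629 0.1081]
t 54.15 p [0.4833 0.0804 0.238 ] f [ 0.2  0.3 -0.5] op 0.0403
[-0.3  -0.23  2.27  0.71  0.68  0.42]
```

arm_command(
  series=[
    [-0.01,0.004,0.01,-1.1,6,0,0.03],
    [-0.02,0.009,0.02,-1.1,6,0,0.03],
    [-0.03,0.013,0.03,-1.1,6,0,0.03],
    [-0.04,0.0174,0.045,-1.1,6,0,0.03],
    [-0.04,0.0174,0.045,-1.1,6,0,0.03],
  ],
)

```text
time_s: 54.65
eef_pos: [0.4857, 0.0641, 0.1751]
eef_rot: [-0.073, 0.909, 0.172, 0.373]
wrist_force: [-0.3, -0.3, -1.8]
opening: 0.469
```

```bash
python3 - <<'E'
from h import *
plan([.5165,.077,.07],yawR(-68.3,45));print(obs()["q"].round(2))
E
```

```text
t 54.65 p [0.4857 0.0641 0.1751] f [-0.3 -0.3 -1.8] op 0.0401
shift [-0.0505 -0.0003  0.0443] turn [-0.13  0.27 -0.26] tcp [0.4811 0.0629 0.1081]
t 54.65 p [0.4857 0.0641 0.1751] f [-0.3 -0.3 -1.8] op 0.0401
[-0.37 -0.07  2.35  1.17  0.55 -0.12]
```

arm_command(
  series=[
    [-0.012,0,0.011,0,0,0,0.03],
    [-0.025,0,0.022,0,0,0,0.03],
    [-0.038,0,0.033,0,0,0,0.03],
    [-0.05,0,0.044,0,0,0,0.03],
    [-0.05,0,0.044,0,0,0,0.03],
  ],
)

```text
time_s: 55.15
eef_pos: [0.4818, 0.0629, 0.1096]
eef_rot: [-0.074, 0.908, 0.173, 0.374]
wrist_force: [-0.7, -0.2, -1.0]
opening: 0.47
```

```bash
python3 - <<'E'
from h import *
plan([.5165,.077,.045],yawR(-68.3,45))
p,d=camera("scene");m=camera_model("scene");W=cloud(m,d);hsv=cv2.cvtColor(p,cv2.COLOR_RGB2HSV);s=(abs(W[...,0]-.524)<.03)&(abs(W[...,1]-.08)<.03)&(W[...,2]>.06)&(hsv[...,2]>150)&(hsv[...,1]<60);print("cap",s.sum(),np.percentile(W[s][:,2],[50,95]),W[s].mean(0))
u,v=proj(m,[.527,.12,.045])[0].astype(int)
cv2.imwrite("pics/s5.png",cv2.resize(p[v-45:v+45,u-60:u+60],None,fx=6,fy=6,interpolation=cv2.INTER_CUBIC)[...,::-1])
E
```

```text
t 55.15 p [0.4818 0.0629 0.1096] f [-0.7 -0.2 -1. ] op 0.0401
shift [-0.0191 -0.0001  0.0183] turn [-0.14  0.2  -0.24] tcp [0.4811 0.0629 0.0831]
cap 115 [0.10225304 0.10962291] [0.53032853 0.07321243 0.09589465]
```

View pics/s5.png

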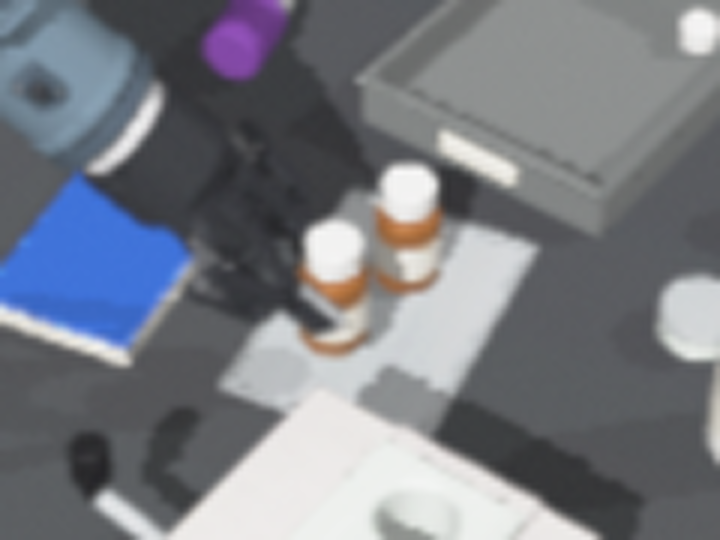

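arm_command(
  series=[
    [-0.005,0,0.005,0,0,0,0.03],
    [-0.01,0,0.01,0,0,0,0.03],
    [-0.014,0,0.0135,0,0,0,0.03],
    [-0.017,0,0.0165,0,0,0,0.03],
    [-0.017,0,0.0165,0,0,0,0.03],
  ],
)

```text
time_s: 55.7
eef_pos: [0.4825, 0.0622, 0.0876]
eef_rot: [-0.073, 0.908, 0.173, 0.375]
wrist_force: [0.1, -0.1, -0.5]
opening: 0.471
```

arm_command(
  series=[
    [-0.0005,0,0.0005,0,0,0,0.03],
    [-0.001,0,0.001,0,0,0,0.03],
    [-0.001,0,0.001,0,0,0,0.03],
    [-0.001,0,0.001,0,0,0,0.03],
    [-0.001,0,0.001,0,0,0,0.03],
  ],
)

```text
time_s: 56.2
eef_pos: [0.482, 0.0621, 0.0856]
eef_rot: [-0.073, 0.908, 0.173, 0.375]
wrist_force: [-0.3, -0.7, -1.2]
opening: 0.469
```

```bash
python3 - <<'E'
from h import *
obs()
p,d=camera("scene");m=camera_model("scene");W=cloud(m,d);hsv=cv2.cvtColor(p,cv2.COLOR_RGB2HSV);s=(abs(W[...,0]-.524)<.03)&(abs(W[...,1]-.08)<.03)&(W[...,2]>.06)&(hsv[...,2]>150)&(hsv[...,1]<60);print("cap",s.sum(),np.percentile(W[s][:,2],[50,95]))
E
```

```text
t 56.2 p [0.482  0.0621 0.0856] f [-0.3 -0.7 -1.2] op 0.0401
cap 86 [0.08132121 0.08532289]
```

arm_command(
  series=[
    [-0.0005,0,0.0005,0,0,0,0.03],
    [-0.001,0,0.001,0,0,0,0.03],
    [-0.001,0,0.001,0,0,0,0.03],
    [-0.001,0,0.001,0,0,0,0.03],
    [-0.001,0,0.001,0,0,0,0.03],
  ],
)

```text
time_s: 56.75
eef_pos: [0.4819, 0.0621, 0.0841]
eef_rot: [-0.073, 0.908, 0.173, 0.375]
wrist_force: [-0.0, 0.6, -0.7]
opening: 0.472
```

arm_command(
  series=[
    [-0.0005,0,0.0005,0,0,0,0.03],
    [-0.0007,0,0.0007,0,0,0,0.03],
    [-0.0007,0,0.0007,0,0,0,0.03],
    [-0.0007,0,0.0007,0,0,0,0.03],
    [-0.0007,0,0.0007,0,0,0,0.03],
  ],
)

```text
time_s: 57.25
eef_pos: [0.482, 0.0621, 0.0831]
eef_rot: [-0.073, 0.908, 0.173, 0.375]
wrist_force: [0.3, -0.1, -0.3]
opening: 0.47
```

arm_command(
  series=[
    [-0.0004,0,0.0004,0,0,0,0.03],
    [-0.0007,0,0.0007,0,0,0,0.03],
    [-0.0007,0,0.0007,0,0,0,0.03],
    [-0.0007,0,0.0007,0,0,0,0.03],
    [-0.0007,0,0.0007,0,0,0,0.03],
  ],
)

```text
time_s: 57.75
eef_pos: [0.4825, 0.0622, 0.0829]
eef_rot: [-0.073, 0.907, 0.173, 0.376]
wrist_force: [-5.4, -1.4, 8.8]
opening: 0.469
```

arm_command(
  series=[
    [-0.0004,0,0.0004,0,0,0,0.03],
    [-0.0005,0,0.0005,0,0,0,0.03],
    [-0.0005,0,0.0005,0,0,0,0.03],
    [-0.0005,0,0.0005,0,0,0,0.03],
    [-0.0005,0,0.0005,0,0,0,0.03],
  ],
)

```text
time_s: 58.25
eef_pos: [0.4828, 0.0623, 0.0828]
eef_rot: [-0.073, 0.907, 0.173, 0.377]
wrist_force: [-10.0, -1.5, 17.7]
opening: 0.47
```

Contact confirmed; release, retreat, check.

arm_command(
  series=[
    [0.0005,0,-0.0005,0,0,0,0.03],
    [0.0005,0,-0.0005,0,0,0,0.045],
    [0.0005,0,-0.0005,0,0,0,0.055],
    [0.0005,0,-0.0005,0,0,0,0.065],
    [0.0005,0,-0.0005,0,0,0,0.07],
  ],
)

```text
time_s: 58.75
eef_pos: [0.4818, 0.0622, 0.0819]
eef_rot: [-0.073, 0.908, 0.173, 0.375]
wrist_force: [-0.3, -0.4, -0.2]
opening: 0.82
```

arm_command(
  series=[
    [0,0,-0.015,0,0,0,0.07],
    [0,0,-0.04,0,0,0,0.07],
    [0,0,-0.07,0,0,0,0.07],
    [0,0,-0.1,0,0,0,0.07],
    [0,0,-0.1,0,0,0,0.07],
  ],
)

```text
time_s: 59.25
eef_pos: [0.4166, 0.0347, 0.1559]
eef_rot: [-0.069, 0.907, 0.173, 0.378]
wrist_force: [0.2, -1.1, 0.8]
opening: 0.817
```

arm_command(
  series=[
    [-0.01,0,-0.02,0,-8.5,0,0.07],
    [-0.01,0,-0.04,0,-17,0,0.07],
    [-0.01,0,-0.06,0,-25.5,0,0.07],
    [-0.01,0,-0.06,0,-34,0,0.07],
    [-0.01,0,-0.06,0,-42.5,0,0.07],
  ],
)

```text
time_s: 59.75
eef_pos: [0.3713, 0.0173, 0.1896]
eef_rot: [-0.018, 0.978, 0.187, 0.089]
wrist_force: [-0.8, 1.1, -0.2]
opening: 0.822
```

arm_command(
  series=[
    [0,0,-0.02,0,0,0,0.07],
    [0,0,-0.05,0,0,0,0.07],
    [0,0,-0.07,0,0,0,0.07],
    [0,0,-0.07,0,0,0,0.07],
    [0,0,-0.07,0,0,0,0.07],
  ],
)

```text
time_s: 60.25
eef_pos: [0.3589, 0.0132, 0.2563]
eef_rot: [-0.021, 0.978, 0.188, 0.09]
wrist_force: [-0.2, -0.1, -0.6]
opening: 0.816
```

```bash
python3 - <<'E'
from h import *
obs()
p,d=camera("scene");m=camera_model("scene");W=cloud(m,d)
for n,x,h in(("mat2",(.453,-.4227),.084),("mat3",(.463,-.333),.084),("tray f2",(.53,.168),.081),("tray f1",(.525,.08),.081),("knob",(.477,-.109),.098)):
    s=(abs(W[...,0]-x[0])<.03)&(abs(W[...,1]-x[1])<.03)&(abs(W[...,2]-h)<.008);print(n,s.sum(),W[s].mean(0).round(3) if s.any() else 0)
cv2.imwrite("pics/s6.png",cv2.resize(p[90:330,120:400],None,fx=2.4,fy=2.4,interpolation=cv2.INTER_CUBIC)[...,::-1])
E
```

```text
t 60.25 p [0.3589 0.0132 0.2563] f [-0.2 -0.1 -0.6] op 0.0697
mat2 110 [ 0.454 -0.42   0.083]
mat3 100 [ 0.464 -0.333  0.083]
tray f2 54 [0.531 0.168 0.08 ]
tray f1 65 [0.528 0.077 0.08 ]
knob 35 [ 0.485 -0.113  0.097]
```

View pics/s6.png

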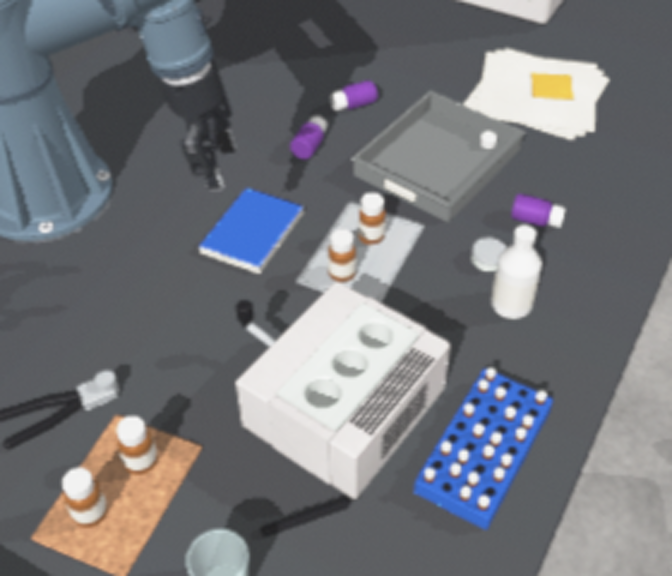

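All four bottles stand where they should, the lever is up, and nothing else has moved.

```bash
python3 -c "
from bench import ctrl
print(ctrl.hand_in())"
```

```text
the job is handed in; nothing more can be done
None
```

The job is done and handed in after about 60 s of robot time.

- **Heater:** I pressed the lever fully down, and the two finished bottles rose (cap tops at 140 mm). The well at y = -56 mm was empty from the start. Both bottles now stand on the cork mat. I then brought the lever back up to its stop, which I felt as about 46 N at the wrist.
- **Bin:** I rolled both fresh bottles out of their corners with a closed fingertip. I gripped each one with the tool tilted 45°, turned it upright and set it cap up on the steel tray.

**Last checks, from camera depth and picture:**
- The caps on the mat are at 83 mm and those on the tray at 80 mm, so all four bottles stand upright.
- The lever knob's top is at about 97 mm, its rest height.
- The other objects in view look where they were at the start; I judged this by eye and did not measure it.
- The gripper is clear of everything.

**Failed or disagreed:** One top-camera check found nothing at the second mat bottle. The scene camera then showed it standing, so the arm had probably blocked the view. No other check failed, and I noticed neither fresh bottle being knocked aside.

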